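# Put the tool cases away on the tilted bench rack

## Task

Put the three wooden tool cases away on the tilted steel rack: lie them flat one on another, the longest at the bottom and the shortest on top, square and centred across the rack, clasps facing out of its open front, and each one slid right back until it touches the backstop, wherever that is set. Set them down gently without dropping or ramming them, do not change the rack's angle, and leave everything else on the bench where it is.

Things in the scene. Friction and masses are not known exactly. Their poses are not given: they have to be found in the camera images.
- case_long: The longest of three closed brown wooden tool cases with a dark lid seam: 130 mm long (x), 64 mm wide (y), 34 mm tall (z), 0.42 kg times 0.7 to 1.3. Starts flat on the bench, lid up. Origin at the centre of its underside, z up through the lid, x towards its back (two small brass hinge leaves): the single brass clasp is on the -x end. Its plate shows on the lid's edge. Grip it across its width.
- case_mid: The middle one of three closed brown wooden tool cases with a dark lid seam: 110 mm long (x), 60 mm wide (y), 34 mm tall (z), 0.34 kg times 0.7 to 1.3. Starts flat on the bench, lid up. Origin at the centre of its underside, z up through the lid, x towards its back (two small brass hinge leaves): the single brass clasp is on the -x end. Its plate shows on the lid's edge. Grip it across its width.
- case_short: The shortest of three closed brown wooden tool cases with a dark lid seam: 90 mm long (x), 56 mm wide (y), 34 mm tall (z), 0.26 kg times 0.7 to 1.3. Starts flat on the bench, lid up. Origin at the centre of its underside, z up through the lid, x towards its back (two small brass hinge leaves): the single brass clasp is on the -x end. Its plate shows on the lid's edge. Grip it across its width.
- case_long_back (a point): Centre of the case long back face (the end without clasp), 17 mm above its underside; axes as the case.
- case_mid_back (a point): Centre of the case mid back face (the end without clasp), 17 mm above its underside; axes as the case.
- case_short_back (a point): Centre of the case short back face (the end without clasp), 17 mm above its underside; axes as the case.
- cradle: Tilting part of the rack, sheet steel, no side walls or lip: floor plate 150 mm wide, 165 mm deep. Origin: middle of the floor's back edge (a low flange), 40 mm above the bench. z square up from the floor (z = 0), leaning back 21 to 29 degrees from vertical, differs each time; y along the width; x down the slope to the flange. The backstop, an upright plate 4 mm thick, 140 mm wide, 100 mm high, stands across the floor.
- cradle_front (a point): Middle of the floor's front edge, its highest part, 165 mm from the back edge; axes as the cradle. The backstop is adjustable and clamped: its front face stands somewhere from 5 to 35 mm in front of the cradle's origin, square to the floor. Where is not reported: find it by touch or by eye. Nothing of the rack yields to the forces of this job. Cases stay where they are put and do not slide to it.
- rack_stand: Fixed dark steel stand under the cradle; origin on the bench right below the cradle's origin, x level, towards the backstop side. Its quadrant bars and the cradle's black clamp knobs reach 100 mm to either side of the centre line; the bars' tips stand up to 34 mm above the floor plate, 112 mm in front of the back edge, 82 mm off the centre line.
- flux_jar: Closed glass jar, 42 mm across, 50 mm tall, standing among the cases; origin at the centre of its underside. Leave it alone.
- file_a: Needle file with a blue handle lying on the bench, 175 mm long, 10 mm thick; origin on the bench at the handle's joint, x along the blade. Leave it alone.
- file_b: Needle file with a yellow handle, as file_a. Leave it alone.
- mallet: Wooden mallet lying on its side: head 48 mm across and 85 mm long, handle 180 mm; origin on the bench under the head's centre, x along the handle. Leave it alone.
- bench_block: Polished steel block, 75 x 75 x 22 mm, origin at the centre of its underside. Leave it alone.
- snips: Metal snips with blue handles lying on the bench, about 150 mm long, 12 mm thick; origin on the bench under the pivot, x towards the blades. Leave it alone.
Mind the look-alikes: they are no part of the job. Leave any pink look-alike of the case_long alone. Leave any red look-alike of the case_short alone.

How it is judged:
By the outcome, as a careful person would: the job done as asked, in the order asked, and still so for the second after the job is handed in, with the robot touching nothing.
It also fails if it takes over 72 s, if anything falls off the work surface, if the arm or the gripper's body presses on something with over 40 N, if the wrist force passes 120 N, or if a joint passes its speed limit or range.

## Robot

A 6-joint arm with a two-finger parallel gripper is mounted at the origin on the work surface. World frame = base frame: x ahead of the robot, y to its left, z up, the work surface at z = 0. Lengths are in mm, angles in rad, forces in N, time in s.
With the tool pointing down it reaches from about 300 to 775 mm from the base axis. Payload 14.6 kg.
Tool frame: the origin (TCP) lies midway between the tips of the shut fingers; the grasp point (between the pads) lies 19 mm behind it; z points along the fingers, y is the direction in which the jaws open and shut (so a half turn about z gives the same grasp; the last joint's range is limited). The gripper opens to 94 mm and grips with 3 to 60 N. Pads are 16 mm wide; open, the fingers measure 119 mm over their backs; the gripper's body (75 mm by 177 mm) begins 78 mm behind the grasp point.
Start: joints at [1.209, 0.3, 1.521, -0, 1.321, -0.067], TCP at [159.799, 526.264, 205.446] pointing down, gripper open.
Joint ranges: [-3.03, 3.03], [-0.79, 2.21], [0.23, 2.52], [-1.04, 4.18], [0, 3.07], [-2.55, 2.55]. Speed limits (rad/s): [2.22, 2.22, 2.57, 3.14, 3.14, 3.14].

## Interface

Orientations are given as [roll, pitch, yaw] about the fixed x, y, z axes, in that order (R = Rz(yaw) Ry(pitch) Rx(roll)).
In Python, from cell import read_state, camera, get_calibration, sign_off gives the robot as it stands.
- The arm moves only by the tool carry_out, never from a script. Its argument "series" is a list of rows, each an object with "delta_pos": the shift along the world's x, y, z in mm, a list of three; "turn": the turn, a rotation vector about the world's x, y, z in rad, a list of three; "hand": the opening, from 0 (shut) to 1 (fully open). A call has 1 to 8 rows; each row is the pose to reach, as a shift and turn from the pose commanded when the call began; what a row does not reach only later rows make up. A row lasts 1/8 s, in which the tool goes at most 62.5 mm and 10.7 degrees, less where a joint would pass 70% of its speed; a pose out of reach is approached as far as the arm can. A call with a gripper value outside its range is refused whole. The fingers move at their own pace and stop on an object; "squeeze" is the grip in N (left out, the last holds). Time passes only in rows, so rows that repeat a pose let the fingers close. It gives the time, the measured TCP pose, the force and the opening at its end, in the units of the state.
- read_state(): the state, without advancing time (a new reading comes with each control period).
- camera(name): name is "scene" or "top" or "wrist"; returns the picture (480x640x3 uint8, red, green, blue); there is no depth.
- get_calibration(name): a dict with "intrinsics" (3x3 intrinsics, pixels), "pose" (4x4, takes a point from camera to world coordinates). Camera axes: x right, y down, z forward; pixel columns grow to the right and rows downward; lengths in mm; the calibration is good to about 2 mm. A picture is of the moment at which its call begins: read the wrist's pose just before it. get_calibration takes no time and is no camera call; for the wrist camera it gives the pose at the moment of the call.
- sign_off(): hands the job in, once; it reports no verdict.
The state is a dict: "clock": time; "joints": joint angles; "qd": joint speeds; "effort": joint torques, N m; "eef_pos": TCP position; "eef_rot": TCP orientation; "wrist_force": force on the tool from outside, world axes, zero at the start; "moment": the same for the moment, N m; "finger_gap": finger opening in mm.
Only numpy, scipy, OpenCV 4.12 (cv2) and the standard library are available. Lean on these libraries where they do the work, as an engineer would, in place of code of your own. Each camera call takes 0.05 s, during which the arm holds its last target.

## Working session

There is one attempt and no reset: what is moved stays moved. The work goes in short steps, Python scripts to look and compute and a tool call to move; the robot and the scene stay as the last step left them, time stands still between calls to the robot, and variables do not carry over. Pictures are saved under pics/ and viewed, and the job is handed in when it is done.

Besides the shell and the picture viewer there is one more tool, called after "Request:" in YAML: its name, and indented under it one key for each argument. carry_out: Moves the arm, as the interface text tells. Its arguments: {"type":"object","properties":{"series":{"type":"array"},"squeeze":{"type":"number"}},"required":["series"]}

```bash
ls; mkdir -p pics; python3 - <<'E'
from cell import *
import cv2,numpy as np
s=read_state();print(s)
for n in ["scene","top","wrist"]:
    im=camera(n);cv2.imwrite(f"pics/{n}0.png",im[:,:,::-1])
    c=get_calibration(n);print(n,np.round(c["intrinsics"],1).tolist(),np.round(c["pose"],4).tolist())
E
```

```text
pics
{'clock': 0.0, 'joints': array([ 1.20941763e+00,  3.00431356e-01,  1.52158510e+00, -1.36024961e-05,
        1.32072928e+00, -6.66197984e-02]), 'qd': array([-0.00132802,  0.00024927, -0.00192689,  0.00201237, -0.00154293,
        0.00068594]), 'effort': array([ 1.68177059e-03, -5.31803441e+01, -3.52744889e+01,  7.08556990e-02,
        2.43146508e-02, -1.10098938e-04]), 'eef_pos': array([159.70017305, 526.01932749, 204.90644089]), 'eef_rot': array([-3.14044125e+00, -6.36149918e-05,  2.84683709e+00]), 'wrist_force': array([-0.1617373 ,  0.74935975,  0.37174623]), 'moment': array([ 0.03639926, -0.02239925, -0.00822273]), 'finger_gap': 94.05844830110851}
scene [[456.9, 0.0, 322.9], [0.0, 456.9, 239.5], [0.0, 0.0, 1.0]] [[0.7713, 0.4644, -0.4353, 994.1574], [0.6363, -0.5771, 0.5119, -538.1055], [-0.0135, -0.6718, -0.7406, 801.1537], [0.0, 0.0, 0.0, 1.0]]
top [[555.1, 0.0, 327.2], [0.0, 555.1, 242.3], [0.0, 0.0, 1.0]] [[0.0276, -0.9964, 0.0801, 454.7856], [-0.9996, -0.0276, 0.0006, -21.9359], [0.0016, -0.0801, -0.9968, 1464.2377], [0.0, 0.0, 0.0, 1.0]]
wrist [[351.0, 0.0, 317.8], [0.0, 351.0, 236.8], [0.0, 0.0, 1.0]] [[0.2908, 0.9232, 0.2512, 87.254], [0.9568, -0.2806, -0.0765, 547.5818], [-0.0001, 0.2626, -0.9649, 383.4969], [0.0, 0.0, 0.0, 1.0]]
```

View pics/scene0.png

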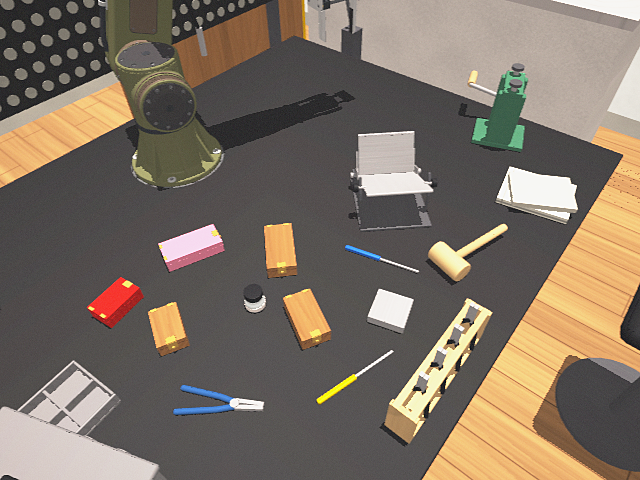

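View pics/top0.png

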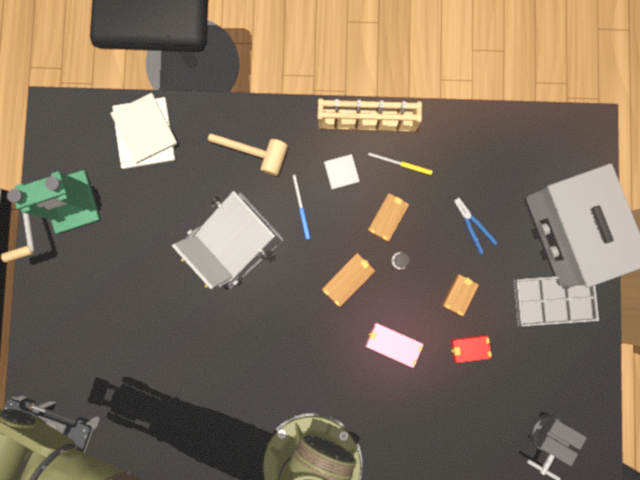

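View pics/wrist0.png

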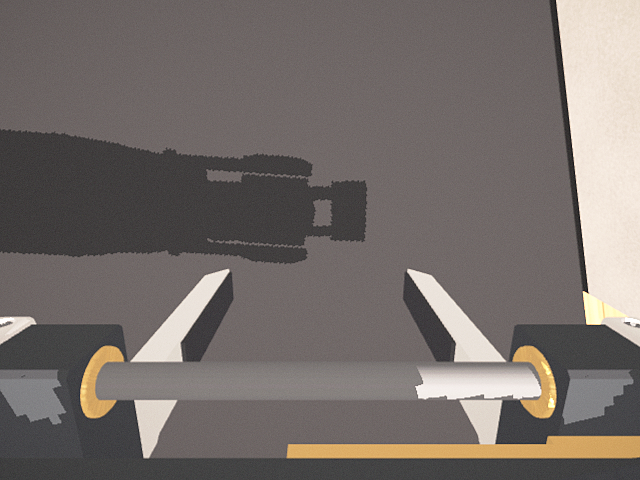

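Scene and top views agree. In the top view the brown cases are long at (349,280), mid at (389,217) and short at (461,295). The look-alikes are pink at (395,345) and red at (472,349). The rack is around (228,240), with its backstop at the lower left. Next I'll take enlarged crops.

```bash
python3 - <<'E'
import cv2
t=cv2.imread("pics/top0.png")
cv2.imwrite("pics/tc1.png",cv2.resize(t[180:330,310:500],None,fx=4,fy=4,interpolation=cv2.INTER_CUBIC))
cv2.imwrite("pics/tc2.png",cv2.resize(t[180:300,160:300],None,fx=5,fy=5,interpolation=cv2.INTER_CUBIC))
s=cv2.imread("pics/scene0.png")
cv2.imwrite("pics/sc1.png",cv2.resize(s[215:365,140:340],None,fx=4,fy=4,interpolation=cv2.INTER_CUBIC))
cv2.imwrite("pics/sc2.png",cv2.resize(s[120:240,330:450],None,fx=5,fy=5,interpolation=cv2.INTER_CUBIC))
E
```

```text
(no output)
```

View pics/tc1.png

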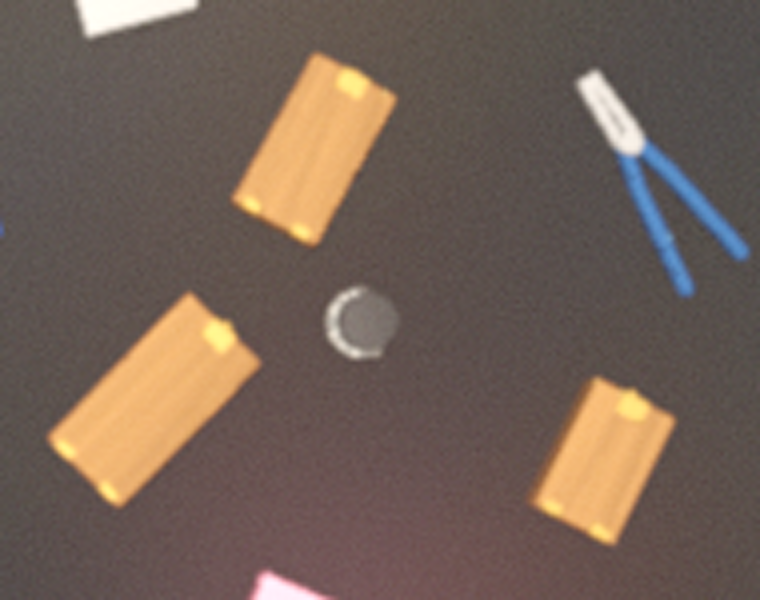

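View pics/tc2.png

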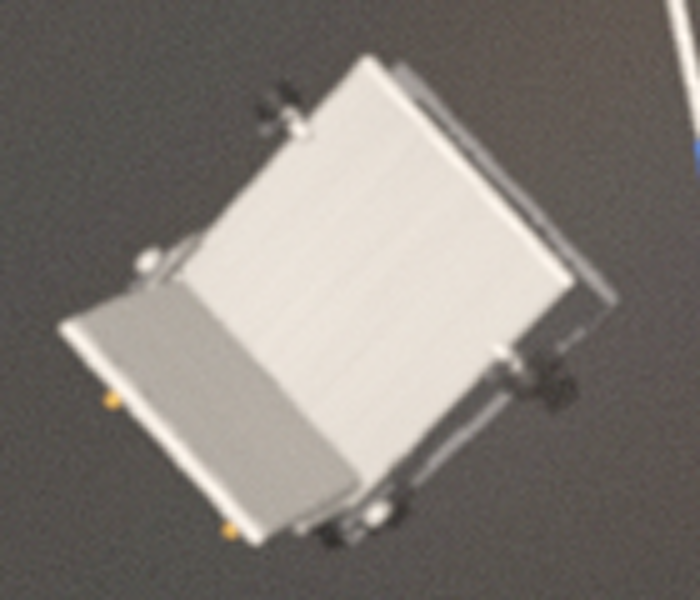

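View pics/sc1.png

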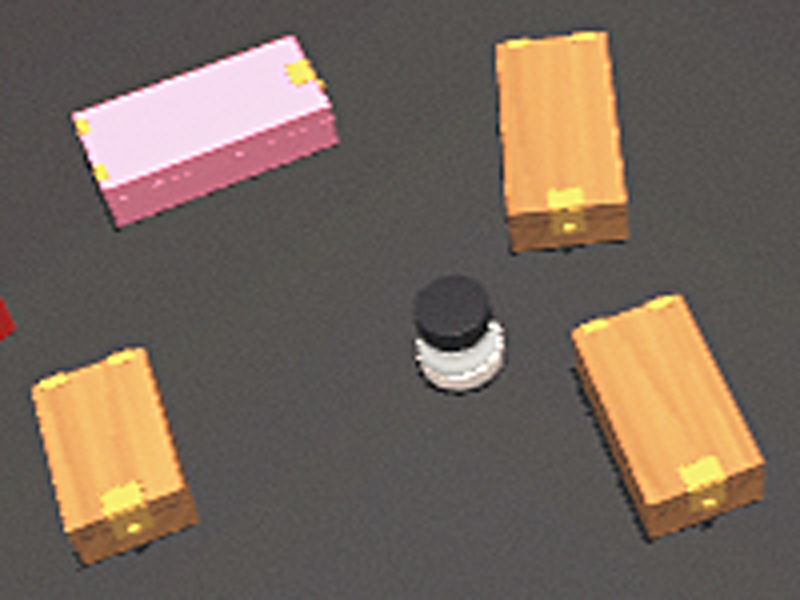

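View pics/sc2.png

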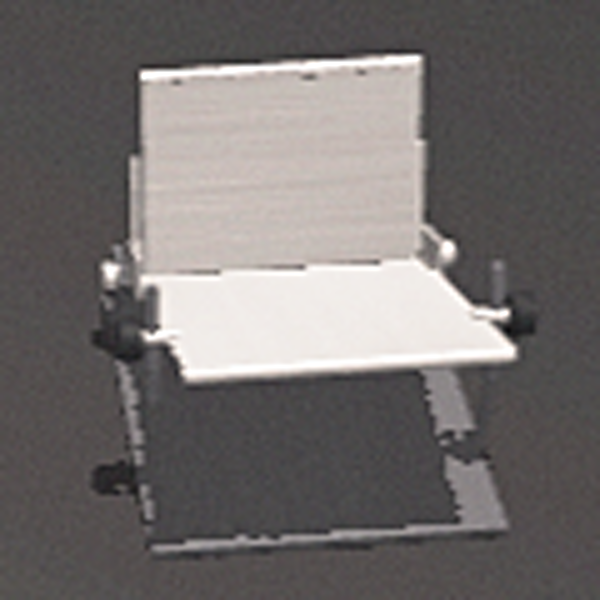

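```bash
cat > h.py <<'E'
import numpy as np,cv2
from scipy.optimize import least_squares
from scipy.spatial.transform import Rotation as Ro
from cell import *
DIM=dict(long=(130,64),mid=(110,60),short=(90,56))
def proj(cal,P):
    T=np.linalg.inv(cal["pose"]);K=np.array(cal["intrinsics"])
    p=(T[:3,:3]@np.atleast_2d(P).T).T+T[:3,3]
    q=(K@p.T).T;return q[:,:2]/q[:,2:]
def lid(n,p):
    L,W=DIM[n];x,y,a=p
    o=np.array([[-L/2,W/2],[-L/2,-W/2],[L/2,-W/2],[L/2,W/2]]) # clasp-left(+y),clasp-right,hinge-right,hinge-left
    c,s=np.cos(a),np.sin(a)
    return np.c_[o@np.array([[c,s],[-s,c]])+[x,y],np.full(4,34.)]
def un(p,off,f): return (np.array(p,float)+.5)/f-.5+np.array(off)
def fitcase(n,obs,x0):
    f=lambda p:np.concatenate([(proj(c,lid(n,p))-o).ravel() for c,o in obs])
    r=least_squares(f,x0,loss='soft_l1',x_scale=[1,1,.01]);return r.x,f(r.x)
def rackT(p):
    x,y,a,t=p[:4];T=np.eye(4);T[:3,:3]=(Ro.from_euler('z',a)*Ro.from_euler('y',t)).as_matrix();T[:3,3]=[x,y,40];return T
def rackpts(p):
    d=p[4];P=np.array([[-165,75,0],[-165,-75,0],[-d,70,0],[-d,-70,0],[-d,70,100],[-d,-70,100]],float)
    T=rackT(p);return P@T[:3,:3].T+T[:3,3]
E
python3 - <<'E'
from h import *
ct,cs=get_calibration("top"),get_calibration("scene")
top=dict(long=[(261,362),(190,293),(49,437),(120,507)],mid=[(397,97),(317,53),(234,199),(316,244)],short=[(676,419),(597,377),(536,497),(613,544)])
sc=dict(long=[(508,213),(628,205),(608,32),(497,44)],mid=[(650,503),(764,463),(683,296),(574,332)],short=[(70,530),(190,487),(146,350),(34,387)])
for n in top:
    ot=un(top[n],(310,180),4);os=un(sc[n],(140,215),4)
    for nm,ob in (("t",[(ct,ot)]),("s",[(cs,os)]),("ts",[(ct,ot),(cs,os)])):
        x,r=fitcase(n,ob,[400,-100,2.4]);print(n,nm,np.round(x,3),np.round(abs(r).max(),2))
# order: front +y, front -y, base +y,-y, top +y,-y ; +y = lower right in top, left in scene
rt=un([(573,283),(368,57),(362,485),(180,278),(266,536),(73,322)],(160,180),5)
rs=un([(185,375),(517,350),(143,273),(420,263),(141,80),(421,66)],(330,120),5)
for nm,ob in (("t",[(ct,rt)]),("s",[(cs,rs)]),("ts",[(ct,rt),(cs,rs)])):
    f=lambda p:np.concatenate([(proj(c,rackpts(p))-o).ravel() for c,o in ob])
    r=least_squares(f,[450,250,2.4,.43,20],x_scale=[1,1,.01,.01,1],loss='soft_l1');print(nm,np.round(r.x,3),np.round(f(r.x),2))
E
```

```text
long t [475.312 -78.108   2.394] 0.09
long s [477.475 -80.744   2.388] 0.71
long ts [475.996 -79.11    2.391] 1.33
mid t [ 640.924 -178.479    2.657] 0.13
mid s [ 643.3   -180.534    2.652] 1.03
mid ts [ 642.043 -179.356    2.652] 1.53
short t [ 445.032 -367.929    2.675] 0.9
short s [ 447.371 -369.662    2.7  ] 0.96
short ts [ 446.245 -368.861    2.69 ] 1.48
t [5.25164e+02 2.70021e+02 2.33900e+00 4.24000e-01 1.67300e+00] [-0.14 -0.22  0.21  0.31 -0.03 -0.58  0.22  0.61 -0.14  0.09 -0.1  -0.19]
s [ 5.26708e+02  2.67608e+02  2.33800e+00  4.33000e-01 -6.02000e-01] [ 0.11 -0.46 -0.29  0.4   0.6   0.75 -1.08 -0.52  0.44  0.23 -0.   -0.16]
ts [5.25530e+02 2.69332e+02 2.33900e+00 4.26000e-01 1.04000e+00] [ 0.09 -0.35  0.41  0.18  0.1  -0.56  0.34  0.64 -0.04  0.16 -0.01 -0.1
  0.2  -0.56 -0.33  0.27  0.72  0.41 -0.96 -0.89  0.59 -0.07  0.18 -0.49]
```

Request:
carry_out:
  series:
    - {"delta_pos": [40,-36,10],"turn": [0,0,-0.18],"hand": 1}
    - {"delta_pos": [80,-72,20],"turn": [0,0,-0.36],"hand": 1}
    - {"delta_pos": [120,-108,20],"turn": [0,0,-0.54],"hand": 1}
    - {"delta_pos": [160,-144,20],"turn": [0,0,-0.72],"hand": 1}
    - {"delta_pos": [200,-180,20],"turn": [0,0,-0.9],"hand": 1}
    - {"delta_pos": [240,-216,20],"turn": [0,0,-1.08],"hand": 1}
    - {"delta_pos": [275,-250,20],"turn": [0,0,-1.26],"hand": 1}
    - {"delta_pos": [310,-285,20],"turn": [0,0,-1.44],"hand": 1}

```text
clock: 1.15
eef_pos: [470.8, 239.9, 225.3]
eef_rot: [-3.141, 0.0, 1.401]
wrist_force: [0.3, -0.0, -0.1]
finger_gap: 94.2
```

Request:
carry_out:
  series:
    - {"delta_pos": [20,-20,0],"turn": [0,0,-0.18],"hand": 1}
    - {"delta_pos": [40,-40,0],"turn": [0,0,-0.36],"hand": 1}
    - {"delta_pos": [55,-55,0],"turn": [0,0,-0.5],"hand": 1}
    - {"delta_pos": [70,-65,0],"turn": [0,0,-0.64],"hand": 1}
    - {"delta_pos": [70,-65,0],"turn": [0,0,-0.64],"hand": 1}

```text
clock: 1.78
eef_pos: [540.1, 175.7, 224.9]
eef_rot: [-3.141, 0.001, 0.766]
wrist_force: [-0.8, -0.1, 0.3]
finger_gap: 93.9
```

```bash
python3 - <<'E'
from h import *
s=read_state();print(s["clock"],np.round(s["eef_pos"],1),np.round(s["eef_rot"],3),np.round(s["joints"],2),np.round(s["qd"],3),np.round(s["wrist_force"],1))
c=get_calibration("wrist");im=camera("wrist");cv2.imwrite("pics/w1.png",im[:,:,::-1])
import pickle;pickle.dump(c,open("w1.pkl","wb"))
E
```

```text
1.775 [540.1 175.7 224.9] [-3.141e+00  1.000e-03  7.660e-01] [ 0.25  0.33  1.44 -0.    1.38  1.05] [ 0.026 -0.021  0.02   0.003 -0.002 -0.067] [-0.8 -0.1  0.3]
```

View pics/w1.png

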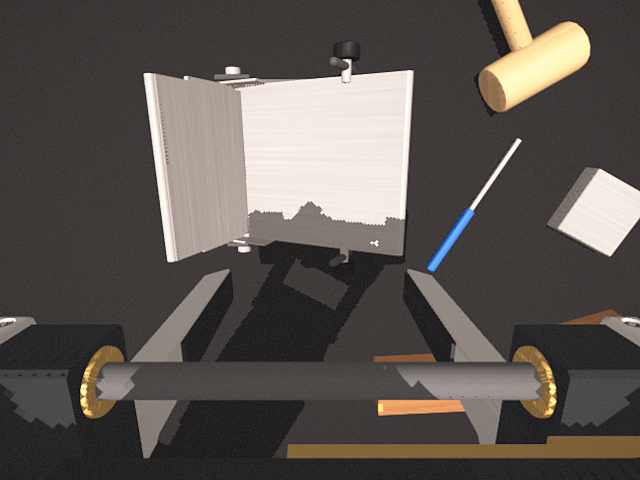

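The wrist view shows the rack. The backstop is at left, with its front face spanning columns 160–245. The floor's front edge is at right, column ~408.

```bash
python3 - <<'E'
import cv2
t=cv2.imread("pics/w1.png")
def g(a): return cv2.convertScaleAbs(a,alpha=1.0)
cv2.imwrite("pics/w1a.png",cv2.resize(t[50:165,130:280],None,fx=5,fy=5,interpolation=cv2.INTER_CUBIC))
cv2.imwrite("pics/w1b.png",cv2.resize(t[190:275,140:270],None,fx=6,fy=6,interpolation=cv2.INTER_CUBIC))
cv2.imwrite("pics/w1c.png",cv2.resize(t[55:275,320:440],None,fx=2.7,fy=2.7,interpolation=cv2.INTER_CUBIC))
E
```

```text
(no output)
```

View pics/w1a.png

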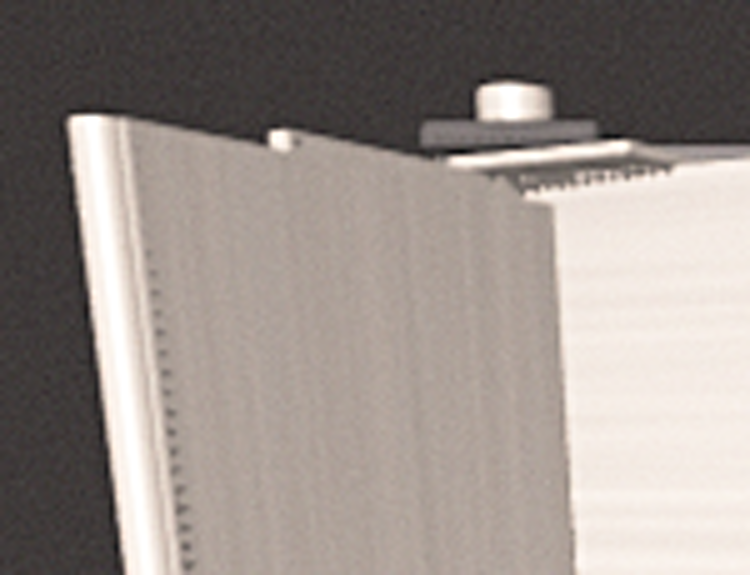

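View pics/w1b.png

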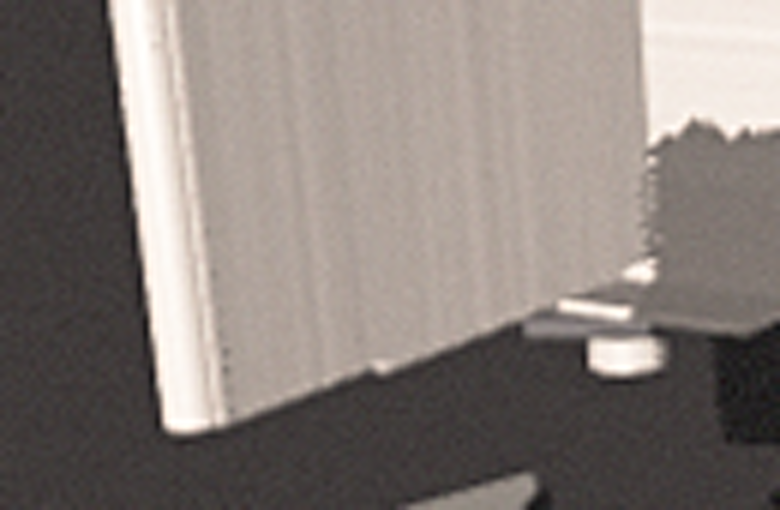

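View pics/w1c.png

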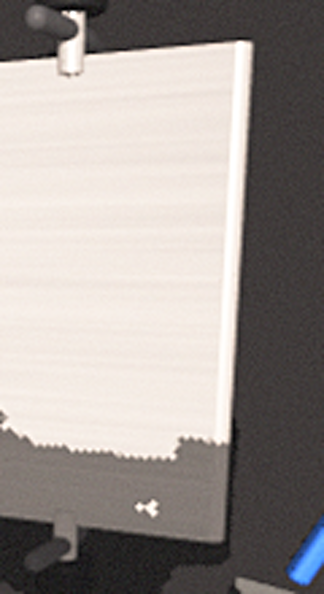

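```bash
python3 - <<'E'
from h import *
import pickle
ct,cs=get_calibration("top"),get_calibration("scene");cw=pickle.load(open("w1.pkl","rb"))
rt=un([(565,288),(361,63),(362,485),(180,278),(266,536),(73,322)],(160,180),5)
rs=un([(184,369),(515,345),(143,273),(420,263),(141,80),(421,66)],(330,120),5)
rw=np.vstack([un([(238,42),(213,541)],(320,55),2.7),un([(553,207)],(130,50),5),un([(648,264)],(140,190),6),un([(130,120)],(130,50),5),un([(222,419)],(140,190),6)])
print(rw)
for nm,ob in (("w",[(cw,rw)]),("t",[(ct,rt)]),("s",[(cs,rs)]),("wts",[(cw,rw),(ct,rt),(cs,rs)])):
    f=lambda p:np.concatenate([(proj(c,rackpts(p))-o).ravel() for c,o in ob])
    r=least_squares(f,[525,270,2.4,.43,5],x_scale=[1,1,.01,.01,1],loss='soft_l1');print(nm,np.round(r.x,3),np.round(f(r.x),2))
E
```

```text
[[407.83333333  70.24074074]
 [398.57407407 255.05555556]
 [240.2         91.        ]
 [247.58333333 233.58333333]
 [155.6         73.6       ]
 [176.58333333 259.41666667]]
w [ 4.33766e+02  1.55867e+02  2.27900e+00  3.42000e-01 -3.09440e+01] [-2.2800e+00  3.2204e+02  2.6980e+01 -6.1000e-01  1.2000e-01  2.5255e+02
 -7.3200e+00 -2.6200e+00  2.7750e+01  3.2368e+02 -4.2000e-01 -2.9900e+00]
t [5.21931e+02 2.73080e+02 2.34100e+00 4.25000e-01 6.93000e+00] [ 0.09 -0.09  0.12  0.32  0.03 -0.68  0.11  0.54 -0.11  0.06 -0.24 -0.19]
s [5.25736e+02 2.68098e+02 2.33700e+00 4.44000e-01 2.80100e+00] [ 0.01 -0.37 -0.18  0.34  0.59  0.82 -0.97 -0.43  0.38  0.13  0.02 -0.22]
wts [5.23941e+02 2.70253e+02 2.32900e+00 4.26000e-01 2.84200e+00] [-1.1460e+01  1.8649e+02  1.0810e+01 -1.8276e+02  4.3500e+00  1.4017e+02
 -9.8300e+00 -1.4372e+02  1.5540e+01  1.8476e+02 -2.5470e+01 -1.8822e+02
  1.4600e+00 -2.0000e-02  2.0500e+00 -1.3000e-01 -7.0000e-02 -1.9000e-01
  5.9000e-01  6.1000e-01 -3.7000e-01  4.6000e-01  1.1000e-01 -2.4000e-01
 -6.8000e-01 -1.2000e-01 -9.4000e-01  9.8000e-01  4.9000e-01 -1.0000e-02
 -1.0800e+00 -9.5000e-01  5.1000e-01 -5.3000e-01  2.2000e-01 -6.0000e-01]
```

```bash
python3 - <<'E'
from h import *
import pickle
ct,cs=get_calibration("top"),get_calibration("scene");cw=pickle.load(open("w1.pkl","rb"))
rt=un([(565,288),(361,63),(362,485),(180,278),(266,536),(73,322)],(160,180),5)
rs=un([(184,369),(515,345),(143,273),(420,263),(141,80),(421,66)],(330,120),5)
rw=np.vstack([un([(238,42),(213,541)],(320,55),2.7),un([(553,207)],(130,50),5),un([(648,264)],(140,190),6),un([(130,120)],(130,50),5),un([(222,419)],(140,190),6)])[[1,0,3,2,5,4]]
pickle.dump((rt,rs,rw),open("rack.pkl","wb"))
for nm,ob in (("w",[(cw,rw)]),("t",[(ct,rt)]),("s",[(cs,rs)]),("wts",[(cw,rw),(ct,rt),(cs,rs)])):
    f=lambda p:np.concatenate([(proj(c,rackpts(p))-o).ravel() for c,o in ob])
    r=least_squares(f,[525,270,2.4,.43,5],x_scale=[1,1,.01,.01,1],loss='soft_l1');print(nm,np.round(r.x,3),np.round(f(r.x),2))
E
```

```text
w [5.23240e+02 2.69466e+02 2.34400e+00 4.18000e-01 6.47200e+00] [-0.41 -0.09  0.61  0.62  0.95 -1.17 -0.27 -0.24  0.32  1.55 -0.98 -0.41]
t [5.21931e+02 2.73080e+02 2.34100e+00 4.25000e-01 6.93000e+00] [ 0.09 -0.09  0.12  0.32  0.03 -0.68  0.11  0.54 -0.11  0.06 -0.24 -0.19]
s [5.25736e+02 2.68098e+02 2.33700e+00 4.44000e-01 2.80100e+00] [ 0.01 -0.37 -0.18  0.34  0.59  0.82 -0.97 -0.43  0.38  0.13  0.02 -0.22]
wts [5.23339e+02 2.69588e+02 2.34400e+00 4.27000e-01 6.50300e+00] [-0.78  0.22  0.22  0.04  0.92 -1.3  -0.32 -0.43 -0.6   1.25 -2.03 -0.55
  1.42 -0.76  1.31 -0.24  1.36 -1.14  1.34  0.19  1.28 -0.33  1.04 -0.46
  0.02  0.13 -0.44  0.55  0.42  0.66 -1.13 -0.82  0.18  0.03 -0.09 -0.55]
```

Request:
carry_out:
  series:
    - {"delta_pos": [-8,-32,0],"turn": [0,0,0.18],"hand": 1}
    - {"delta_pos": [-16,-64,0],"turn": [0,0,0.36],"hand": 1}
    - {"delta_pos": [-24,-96,0],"turn": [0,0,0.54],"hand": 1}
    - {"delta_pos": [-32,-128,0],"turn": [0,0,0.72],"hand": 1}
    - {"delta_pos": [-40,-160,-30],"turn": [0,0,0.9],"hand": 1}
    - {"delta_pos": [-48,-192,-60],"turn": [0,0,1.08],"hand": 1}
    - {"delta_pos": [-56,-224,-90],"turn": [0,0,1.26],"hand": 1}
    - {"delta_pos": [-64,-255,-120],"turn": [0,0,1.44],"hand": 1}

```text
clock: 2.82
eef_pos: [475.1, -78.9, 104.7]
eef_rot: [3.141, 0.0, 2.217]
wrist_force: [-0.7, -0.0, -0.6]
finger_gap: 94.1
```

Request:
carry_out:
  series:
    - {"delta_pos": [0,0,-10],"turn": [0,0,0.18],"hand": 1}
    - {"delta_pos": [0,0,-10],"turn": [0,0,0.184],"hand": 1}

```text
clock: 3.08
eef_pos: [475.2, -78.2, 95.0]
eef_rot: [-3.141, -0.001, 2.393]
wrist_force: [-0.2, -0.3, 0.2]
finger_gap: 94.0
```

```bash
cat > snap.py <<'E'
from h import *
import sys,pickle
n=sys.argv[1];cam=sys.argv[2]
s=read_state();print(round(s["clock"],2),np.round(s["eef_pos"],1),np.round(s["eef_rot"],3),"j",np.round(s["joints"],2),"F",np.round(s["wrist_force"],1),"M",np.round(s["moment"],2),"gap",round(s["finger_gap"],1))
c=get_calibration(cam);im=camera(cam);cv2.imwrite(f"pics/{n}.png",im[:,:,::-1]);pickle.dump(c,open(n+".pkl","wb"))
E
python3 snap.py w2 wrist
```

```text
3.08 [475.2 -78.2  95. ] [-3.141e+00 -1.000e-03  2.393e+00] j [-0.24  0.28  1.83  0.    1.04 -1.06] F [-0.2 -0.3  0.2] M [-0.05 -0.01  0.01] gap 94.0
```

View pics/w2.png

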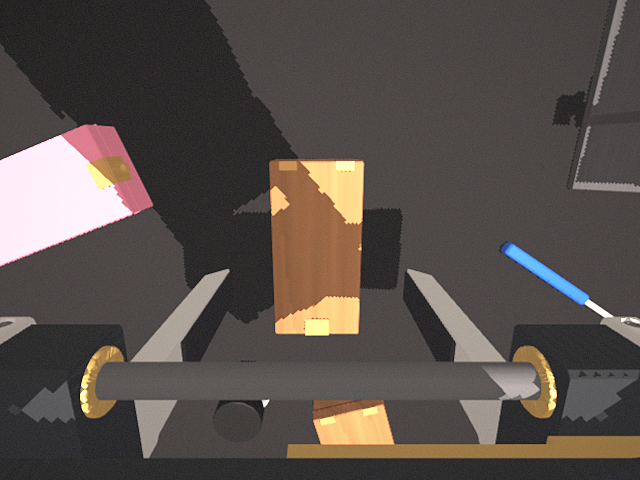

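The wrist view shows the case centred between the fingers, with edges at columns 271–363 and the hinges at the top, so I'm descending.

Request:
carry_out:
  series:
    - {"delta_pos": [1,-1,-35],"turn": [0,0,0],"hand": 1}
    - {"delta_pos": [1,-1,-65],"turn": [0,0,0],"hand": 1}
    - {"delta_pos": [1,-1,-82],"turn": [0,0,0],"hand": 1}
    - {"delta_pos": [1,-1,-89],"turn": [0,0,0],"hand": 1}
    - {"delta_pos": [1,-1,-89],"turn": [0,0,0],"hand": 0.6}
    - {"delta_pos": [1,-1,-89],"turn": [0,0,0],"hand": 0.6}
    - {"delta_pos": [1,-1,-89],"turn": [0,0,0],"hand": 0.6}
    - {"delta_pos": [1,-1,-89],"turn": [0,0,0],"hand": 0.6}
  squeeze: 25

```text
clock: 4.12
eef_pos: [477.0, -79.9, 7.0]
eef_rot: [3.142, 0.001, 2.391]
wrist_force: [-2.3, -0.9, 6.0]
finger_gap: 63.6
```

```bash
python3 - <<'E'
from h import *
s=read_state();print(round(s["clock"],2),np.round(s["eef_pos"],2),np.round(s["eef_rot"],4),"F",np.round(s["wrist_force"],1),np.round(s["moment"],2),s["finger_gap"])
E
```

```text
4.12 [476.96 -79.91   6.99] [3.1416e+00 6.0000e-04 2.3908e+00] F [-2.3 -0.9  6. ] [-0.33  0.61  0.02] 63.64528588151247
```

```bash
cat >> h.py <<'E'
P=[523.4,269.7,2.343,.426]
def ctgt(xc,yc,h):
    T=rackT(P);return T[:3,:3]@[xc,yc,h]+T[:3,3], T[:3,:3]@np.diag([1,-1,-1.])
def rel(pos,R,verbose=True):
    s=read_state();R0=Ro.from_euler('xyz',s["eef_rot"]).as_matrix()
    d=pos-s["eef_pos"];rv=Ro.from_matrix(R@R0.T).as_rotvec()
    print("clk",round(s["clock"],2),"pos",np.round(s["eef_pos"],1),"delta",np.round(d,1),"turn",np.round(rv,3),"F",np.round(s["wrist_force"],1),"gap",round(s["finger_gap"],1));return d,rv
def cstate():
    s=read_state();T=rackT(P);R0=Ro.from_euler('xyz',s["eef_rot"]).as_matrix()
    Rt=T[:3,:3]@np.diag([1,-1,-1.]);e=Ro.from_matrix(T[:3,:3].T@R0@Rt.T@T[:3,:3]).as_rotvec()
    print("clk",round(s["clock"],2),"cradle pos",np.round(T[:3,:3].T@(s["eef_pos"]-T[:3,3]),2),"roterr",np.round(e,4),"Fc",np.round(T[:3,:3].T@s["wrist_force"],2),"Mc",np.round(T[:3,:3].T@s["moment"],2),"gap",round(s["finger_gap"],1))
E
python3 - <<'E'
from h import *
print(np.round(rackT(P),4))
for q in [(-95,0,80),(-78,0,10)]: p,R=ctgt(*q);print(q,np.round(p,1));rel(p,R)
E
```

```text
[[-6.354e-01 -7.164e-01 -2.883e-01  5.234e+02]
 [ 6.523e-01 -6.977e-01  2.960e-01  2.697e+02]
 [-4.132e-01 -0.000e+00  9.106e-01  4.000e+01]
 [ 0.000e+00  0.000e+00  0.000e+00  1.000e+00]]
(-95, 0, 80) [560.7 231.4 152.1]
clk 4.12 pos [477.  -79.9   7. ] delta [ 83.7 311.3 145.1] turn [-0.298 -0.304 -0.047] F [-2.3 -0.9  6. ] gap 63.6
(-78, 0, 10) [570.1 221.8  81.3]
clk 4.12 pos [477.  -79.9   7. ] delta [ 93.1 301.7  74.3] turn [-0.298 -0.304 -0.047] F [-2.3 -0.9  6. ] gap 63.6
```

Request:
carry_out:
  series:
    - {"delta_pos": [0,0,10],"turn": [0,0,0],"hand": 0.6}
    - {"delta_pos": [0,0,45],"turn": [0,0,0],"hand": 0.6}
    - {"delta_pos": [0,0,90],"turn": [0,0,0],"hand": 0.6}
    - {"delta_pos": [0,10,140],"turn": [0,0,0],"hand": 0.6}
    - {"delta_pos": [8,30,185],"turn": [-0.03,-0.03,0],"hand": 0.6}
    - {"delta_pos": [20,65,210],"turn": [-0.09,-0.09,-0.01],"hand": 0.6}
    - {"delta_pos": [32,110,210],"turn": [-0.15,-0.15,-0.02],"hand": 0.6}
    - {"delta_pos": [44,160,210],"turn": [-0.21,-0.21,-0.03],"hand": 0.6}
  squeeze: 30

```text
clock: 5.12
eef_pos: [520.7, 81.5, 217.3]
eef_rot: [-3.137, 0.3, 2.36]
wrist_force: [0.5, 0.0, -5.5]
finger_gap: 63.5
```

```bash
python3 - <<'E'
from h import *
for q in [(-95,0,80),(-80,0,20)]: p,R=ctgt(*q);rel(p,R)
cstate()
E
```

```text
clk 5.12 pos [520.7  81.5 217.3] delta [ 40.  149.9 -65.1] turn [-0.087 -0.092 -0.015] F [ 0.5  0.  -5.5] gap 63.5
clk 5.12 pos [520.7  81.5 217.3] delta [  47.7  142.  -126. ] turn [-0.087 -0.092 -0.015] F [ 0.5  0.  -5.5] gap 63.5
clk 5.12 cradle pos [-194.33  133.25  106.47] roterr [-0.0015 -0.1261  0.0158] Fc [ 2.   -0.36 -5.18] Mc [ 0.02 -0.35 -0.02] gap 63.5
```

Request:
carry_out:
  series:
    - {"delta_pos": [14,50,0],"turn": [-0.03,-0.03,-0.005],"hand": 0.6}
    - {"delta_pos": [27,100,0],"turn": [-0.06,-0.06,-0.01],"hand": 0.6}
    - {"delta_pos": [40,150,-15],"turn": [-0.087,-0.092,-0.015],"hand": 0.6}
    - {"delta_pos": [40,150,-40],"turn": [-0.087,-0.092,-0.015],"hand": 0.6}
    - {"delta_pos": [40,150,-65],"turn": [-0.087,-0.092,-0.015],"hand": 0.6}
    - {"delta_pos": [44,146,-97],"turn": [-0.087,-0.092,-0.015],"hand": 0.6}
    - {"delta_pos": [47.7,142,-122],"turn": [-0.087,-0.092,-0.015],"hand": 0.6}
    - {"delta_pos": [47.7,142,-126],"turn": [-0.087,-0.092,-0.015],"hand": 0.6}

```text
clock: 6.12
eef_pos: [567.6, 221.6, 88.9]
eef_rot: [-3.136, 0.422, 2.345]
wrist_force: [-0.4, -0.3, -4.6]
finger_gap: 63.9
```

```bash
python3 - <<'E'
from h import *
p,R=ctgt(-80,0,11);rel(p,R)
cstate()
E
python3 snap.py w3 wrist; python3 snap.py s3 scene
python3 - <<'E'
import cv2
s=cv2.imread("pics/s3.png");cv2.imwrite("pics/s3c.png",cv2.resize(s[90:240,310:470],None,fx=4.5,fy=4,interpolation=cv2.INTER_CUBIC))
E
```

```text
clk 6.12 pos [567.6 221.6  88.9] delta [ 3.4 -0.8 -5.8] turn [ 0.001 -0.006 -0.   ] F [-0.4 -0.3 -4.6] gap 63.9
clk 6.12 cradle pos [-79.66   1.89  17.53] roterr [ 0.0044 -0.0038  0.0022] Fc [ 1.98  0.44 -4.21] Mc [ 0.01 -0.51  0.03] gap 63.9
6.12 [567.6 221.6  88.9] [-3.136  0.422  2.345] j [ 0.49  0.51  1.58 -0.49  0.99 -0.03] F [-0.4 -0.3 -4.6] M [0.35 0.37 0.02] gap 63.9
6.17 [568.  222.   89.7] [-3.138  0.423  2.345] j [ 0.49  0.51  1.58 -0.49  0.99 -0.03] F [-0.4  0.  -5.1] M [0.37 0.43 0.03] gap 63.6
```

View pics/w3.png

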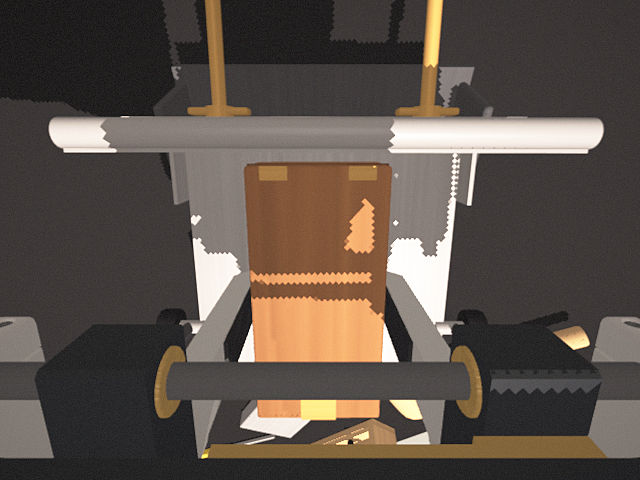

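View pics/s3c.png

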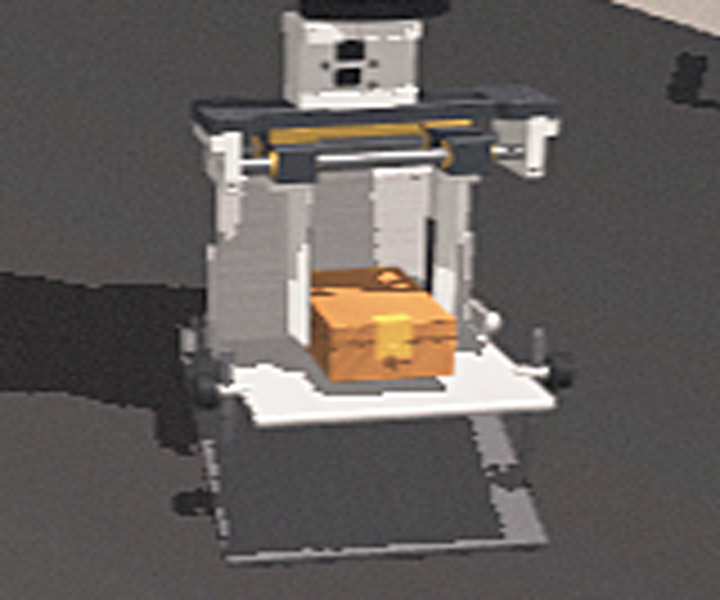

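Request:
carry_out:
  series:
    - {"delta_pos": [1.5,-0.5,-2.5],"turn": [0,-0.003,0],"hand": 0.6}
    - {"delta_pos": [3,-1.2,-4.5],"turn": [0,-0.006,0],"hand": 0.6}
    - {"delta_pos": [3,-1.2,-6.3],"turn": [0,-0.006,0],"hand": 0.6}
    - {"delta_pos": [3,-1.2,-6.3],"turn": [0,-0.006,0],"hand": 0.6}

```text
clock: 6.72
eef_pos: [571.4, 221.1, 84.1]
eef_rot: [3.139, 0.428, 2.343]
wrist_force: [-0.9, 0.5, -4.7]
finger_gap: 63.9
```

```bash
python3 - <<'E'
from h import *
p,R=ctgt(-80,0,9);rel(p,R)
cstate()
E
```

```text
clk 6.72 pos [571.4 221.1  84.1] delta [ 0.2 -0.9 -2.9] turn [-0.001  0.003 -0.001] F [-0.9  0.5 -4.7] gap 63.9
clk 6.72 cradle pos [-80.48  -0.48  11.92] roterr [-0.0028  0.0016  0.    ] Fc [ 2.86  0.33 -3.84] Mc [-0.02 -0.57  0.01] gap 63.9
```

Request:
carry_out:
  series:
    - {"delta_pos": [0.3,0,-1.8],"turn": [0,0,0],"hand": 0.6}
    - {"delta_pos": [-1,1.3,-2.6],"turn": [0,0,0],"hand": 0.6}
    - {"delta_pos": [-2.2,2.6,-3.4],"turn": [0,0,0],"hand": 0.6}
    - {"delta_pos": [-2.8,3.3,-3.8],"turn": [0,0,0],"hand": 0.6}

```text
clock: 7.22
eef_pos: [568.6, 224.5, 80.3]
eef_rot: [3.139, 0.428, 2.343]
wrist_force: [-0.1, 0.1, -4.7]
finger_gap: 63.8
```

```bash
python3 - <<'E'
from h import *
cstate()
E
```

```text
clk 7.22 cradle pos [-74.82  -0.85  10.3 ] roterr [-0.003   0.0016  0.0002] Fc [ 2.07 -0.01 -4.2 ] Mc [-0.01 -0.54  0.02] gap 63.8
```

Request:
carry_out:
  series:
    - {"delta_pos": [-0.8,0.5,-0.3],"turn": [0.001,-0.001,0],"hand": 0.6}
    - {"delta_pos": [-1.6,1.0,-0.8],"turn": [0.002,-0.002,0],"hand": 0.6}
    - {"delta_pos": [-2.3,1.6,-1.2],"turn": [0.002,-0.002,0],"hand": 0.6}

```text
clock: 7.6
eef_pos: [567.3, 225.3, 80.1]
eef_rot: [3.135, 0.43, 2.341]
wrist_force: [7.5, -8.1, 0.2]
finger_gap: 64.1
```

```bash
python3 - <<'E'
from h import *
cstate()
E
```

```text
clk 7.6 cradle pos [-73.42  -0.53  10.72] roterr [-0.0063  0.0039 -0.0014] Fc [-10.12   0.27  -4.35] Mc [0.22 1.93 0.05] gap 64.1
```

Request:
carry_out:
  series:
    - {"delta_pos": [0.5,-0.5,0.3],"turn": [-0.004,0.004,-0.002],"hand": 0.6}
    - {"delta_pos": [0.7,-0.7,-0.5],"turn": [-0.004,0.004,-0.002],"hand": 0.6}
    - {"delta_pos": [0.9,-0.9,-1.3],"turn": [-0.004,0.004,-0.002],"hand": 0.6}
    - {"delta_pos": [1.0,-1.1,-1.7],"turn": [-0.004,0.004,-0.002],"hand": 0.6}

```text
clock: 8.1
eef_pos: [568.1, 224.8, 78.4]
eef_rot: [3.14, 0.429, 2.342]
wrist_force: [3.7, -4.0, 4.7]
finger_gap: 64.0
```

```bash
python3 - <<'E'
from h import *
cstate()
E
```

```text
clk 8.1 cradle pos [-73.57  -0.73   8.76] roterr [-0.0011  0.0029 -0.0012] Fc [-6.87  0.18  2.03] Mc [ 0.03  0.77 -0.  ] gap 64.0
```

Request:
carry_out:
  series:
    - {"delta_pos": [0.2,-0.2,-0.5],"turn": [0,0,0],"hand": 0.6}
    - {"delta_pos": [0.3,-0.3,-0.9],"turn": [0,0,0],"hand": 0.6}
    - {"delta_pos": [0.3,-0.3,-0.9],"turn": [0,0,0],"hand": 0.6}

```text
clock: 8.48
eef_pos: [568.3, 224.7, 77.9]
eef_rot: [3.14, 0.429, 2.342]
wrist_force: [-0.4, -2.3, 8.5]
finger_gap: 63.7
```

```bash
python3 - <<'E'
from h import *
cstate()
E
python3 snap.py w4 wrist
```

```text
clk 8.47 cradle pos [-73.49  -0.78   8.24] roterr [-0.0011  0.003  -0.0012] Fc [-4.78  1.85  7.16] Mc [ 0.64  0.91 -0.06] gap 63.7
8.47 [568.3 224.7  77.9] [3.14  0.429 2.342] j [ 0.49  0.52  1.58 -0.51  0.97 -0.  ] F [-0.4 -2.3  8.5] M [-1.04 -0.24 -0.32] gap 63.7
```

View pics/w4.png

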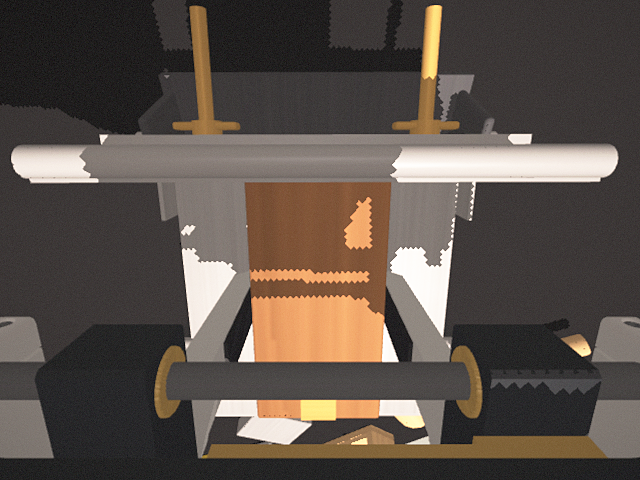

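Request:
carry_out:
  series:
    - {"delta_pos": [-0.3,-0.3,0],"turn": [0,0,0],"hand": 0.6}
    - {"delta_pos": [-0.6,-0.5,0],"turn": [0,0,0],"hand": 0.6}
    - {"delta_pos": [-0.6,-0.5,0],"turn": [0,0,0],"hand": 0.75}
    - {"delta_pos": [-0.6,-0.5,0],"turn": [0,0,0],"hand": 0.9}
    - {"delta_pos": [-0.6,-0.5,0],"turn": [0,0,0],"hand": 0.95}

```text
clock: 9.15
eef_pos: [566.9, 224.1, 76.3]
eef_rot: [-3.141, 0.427, 2.343]
wrist_force: [-0.7, -0.3, -0.4]
finger_gap: 86.7
```

```bash
python3 - <<'E'
from h import *
cstate()
E
```

```text
clk 9.15 cradle pos [-72.36   0.68   7.  ] roterr [ 0.0009  0.0014 -0.0004] Fc [ 0.46  0.73 -0.27] Mc [ 0.01 -0.23  0.04] gap 86.7
```

Request:
carry_out:
  series:
    - {"delta_pos": [-6,6,18],"turn": [0,0,0],"hand": 1}
    - {"delta_pos": [-15,15,46],"turn": [0,0,0],"hand": 1}
    - {"delta_pos": [-30,30,92],"turn": [0,0,0],"hand": 1}

```text
clock: 9.52
eef_pos: [536.1, 254.2, 169.7]
eef_rot: [-3.14, 0.427, 2.343]
wrist_force: [-0.0, -0.2, 0.2]
finger_gap: 93.8
```

```bash
python3 snap.py w5 wrist
python3 - <<'E'
from h import *
rel(np.array([642,-179.4,100]),Ro.from_euler('xyz',[np.pi,0,2.652]).as_matrix())
E
```

```text
9.53 [536.1 254.2 169.7] [-3.14   0.427  2.343] j [ 0.57  0.39  1.54 -0.46  1.16 -0.03] F [-0.  -0.2  0.2] M [ 0.11  0.15 -0.01] gap 93.8
clk 9.57 pos [536.6 257.2 177.1] delta [ 105.4 -436.6  -77.1] turn [0.252 0.349 0.305] F [-0.4  1.8  6.7] gap 94.1
```

View pics/w5.png

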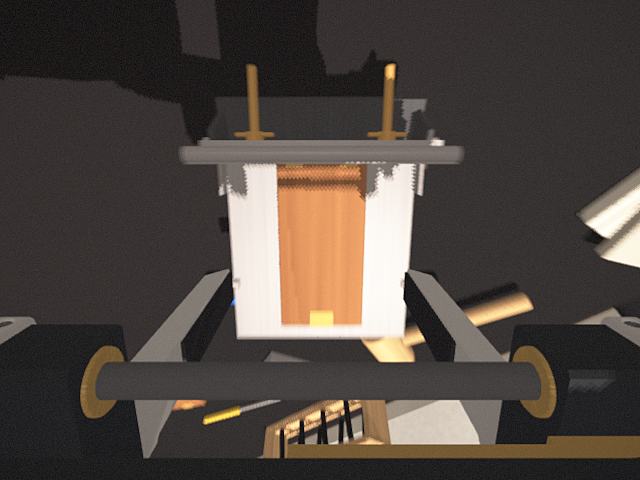

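Request:
carry_out:
  series:
    - {"delta_pos": [5,-30,15],"turn": [0,0,0],"hand": 1}
    - {"delta_pos": [18,-85,20],"turn": [0.03,0.04,0.04],"hand": 1}
    - {"delta_pos": [32,-140,20],"turn": [0.07,0.1,0.08],"hand": 1}
    - {"delta_pos": [46,-195,20],"turn": [0.12,0.17,0.14],"hand": 1}
    - {"delta_pos": [60,-250,10],"turn": [0.17,0.23,0.2],"hand": 1}
    - {"delta_pos": [74,-305,-10],"turn": [0.21,0.29,0.25],"hand": 1}
    - {"delta_pos": [88,-360,-35],"turn": [0.252,0.349,0.305],"hand": 1}
    - {"delta_pos": [100,-412,-65],"turn": [0.252,0.349,0.305],"hand": 1}

```text
clock: 10.58
eef_pos: [637.9, -160.1, 104.1]
eef_rot: [-3.135, -0.0, 2.654]
wrist_force: [-0.6, -0.6, -0.7]
finger_gap: 94.0
```

```bash
python3 - <<'E'
from h import *
rel(np.array([642,-179.4,90]),Ro.from_euler('xyz',[np.pi,0,2.652]).as_matrix())
E
```

```text
clk 10.57 pos [ 637.9 -160.1  104.1] delta [  4.1 -19.3 -14.1] turn [ 0.006 -0.003 -0.002] F [-0.6 -0.6 -0.7] gap 94.0
```

Request:
carry_out:
  series:
    - {"delta_pos": [4,-19,-10],"turn": [0.004,-0.002,-0.002],"hand": 1}
    - {"delta_pos": [4,-19,-14],"turn": [0.004,-0.002,-0.002],"hand": 1}
    - {"delta_pos": [4,-19,-14],"turn": [0.004,-0.002,-0.002],"hand": 1}

```text
clock: 10.95
eef_pos: [641.4, -175.2, 90.7]
eef_rot: [-3.138, -0.0, 2.653]
wrist_force: [0.4, 0.2, 0.7]
finger_gap: 93.7
```

```bash
python3 snap.py w6 wrist
```

```text
10.95 [ 641.4 -175.2   90.7] [-3.138 -0.     2.653] j [-0.32  0.66  1.27 -0.    1.21 -1.4 ] F [0.4 0.2 0.7] M [-0.    0.03 -0.01] gap 93.7
```

View pics/w6.png

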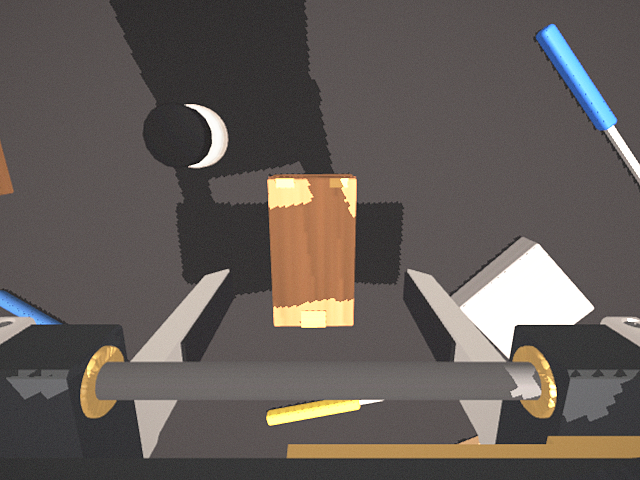

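Request:
carry_out:
  series:
    - {"delta_pos": [0,-3.7,-35],"turn": [-0.003,0,0],"hand": 1}
    - {"delta_pos": [0,-3.7,-62],"turn": [-0.003,0,0],"hand": 1}
    - {"delta_pos": [0,-3.7,-79],"turn": [-0.003,0,0],"hand": 1}
    - {"delta_pos": [0,-3.7,-84],"turn": [-0.003,0,0],"hand": 1}
    - {"delta_pos": [0,-3.7,-84],"turn": [-0.003,0,0],"hand": 0.55}
    - {"delta_pos": [0,-3.7,-84],"turn": [-0.003,0,0],"hand": 0.55}
    - {"delta_pos": [0,-3.7,-84],"turn": [-0.003,0,0],"hand": 0.55}
    - {"delta_pos": [0,-3.7,-84],"turn": [-0.003,0,0],"hand": 0.55}
  squeeze: 30

```text
clock: 12.0
eef_pos: [641.3, -180.6, 6.0]
eef_rot: [-3.136, 0.001, 2.652]
wrist_force: [-0.5, 1.1, 2.9]
finger_gap: 60.0
```

```bash
python3 - <<'E'
from h import *
p,R=ctgt(-95,0,100);rel(p,R)
E
```

```text
clk 12.0 pos [ 641.3 -180.6    6. ] delta [-86.4 417.9 164.3] turn [-0.252 -0.345 -0.303] F [-0.5  1.1  2.9] gap 60.0
```

Request:
carry_out:
  series:
    - {"delta_pos": [0,0,10],"turn": [0,0,0],"hand": 0.55}
    - {"delta_pos": [0,0,50],"turn": [0,0,0],"hand": 0.55}
    - {"delta_pos": [0,0,105],"turn": [0,0,0],"hand": 0.55}
    - {"delta_pos": [-2,15,160],"turn": [-0.02,-0.03,-0.02],"hand": 0.55}
    - {"delta_pos": [-10,45,205],"turn": [-0.06,-0.08,-0.06],"hand": 0.55}
    - {"delta_pos": [-20,95,220],"turn": [-0.1,-0.13,-0.11],"hand": 0.55}
    - {"delta_pos": [-31,150,220],"turn": [-0.14,-0.18,-0.16],"hand": 0.55}
    - {"delta_pos": [-42,205,220],"turn": [-0.18,-0.25,-0.22],"hand": 0.55}

```text
clock: 13.0
eef_pos: [598.4, 25.8, 226.3]
eef_rot: [-3.13, 0.31, 2.428]
wrist_force: [0.4, 0.7, -3.5]
finger_gap: 59.8
```

```bash
python3 - <<'E'
from h import *
for q in [(-85,0,100),(-75,0,52)]:p,R=ctgt(*q);rel(p,R)
E
```

```text
clk 13.0 pos [598.4  25.8 226.3] delta [-49.8 218.1 -60.1] turn [-0.071 -0.092 -0.081] F [ 0.4  0.7 -3.5] gap 59.8
clk 13.0 pos [598.4  25.8 226.3] delta [ -42.3  210.4 -107.9] turn [-0.071 -0.092 -0.081] F [ 0.4  0.7 -3.5] gap 59.8
```

Request:
carry_out:
  series:
    - {"delta_pos": [-13,55,0],"turn": [-0.02,-0.03,-0.02],"hand": 0.55}
    - {"delta_pos": [-26,110,0],"turn": [-0.04,-0.06,-0.05],"hand": 0.55}
    - {"delta_pos": [-38,165,0],"turn": [-0.071,-0.092,-0.081],"hand": 0.55}
    - {"delta_pos": [-49,214,-15],"turn": [-0.071,-0.092,-0.081],"hand": 0.55}
    - {"delta_pos": [-49.8,218,-40],"turn": [-0.071,-0.092,-0.081],"hand": 0.55}
    - {"delta_pos": [-49.8,218,-60],"turn": [-0.071,-0.092,-0.081],"hand": 0.55}
    - {"delta_pos": [-45,213,-92],"turn": [-0.071,-0.092,-0.081],"hand": 0.55}
    - {"delta_pos": [-42.3,210.4,-107],"turn": [-0.071,-0.092,-0.081],"hand": 0.55}

```text
clock: 14.0
eef_pos: [556.6, 233.5, 117.0]
eef_rot: [-3.138, 0.423, 2.345]
wrist_force: [-0.2, 0.0, -3.4]
finger_gap: 59.6
```

```bash
python3 snap.py w7 wrist; python3 - <<'E'
from h import *
cstate()
for q in [(-72,0,45)]:p,R=ctgt(*q);rel(p,R)
E
```

```text
14.0 [556.6 233.5 117. ] [-3.138  0.423  2.345] j [ 0.52  0.46  1.57 -0.48  1.05 -0.03] F [-0.2  0.  -3.4] M [ 0.31  0.39 -0.05] gap 59.6
clk 14.05 cradle pos [-76.17   1.79  48.63] roterr [ 0.0043 -0.0036  0.0025] Fc [ 2.    0.41 -6.14] Mc [ 0.05 -0.5   0.07] gap 60.2
clk 14.05 pos [556.5 233.2 115.8] delta [-0.3  2.9 -5. ] turn [ 0.001 -0.006 -0.001] F [ 0.2 -0.8 -6.4] gap 60.2
```

View pics/w7.png

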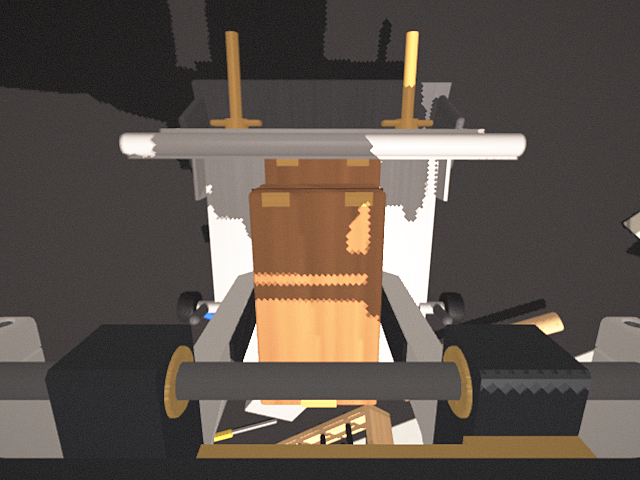

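Request:
carry_out:
  series:
    - {"delta_pos": [0,1,-1.5],"turn": [0,-0.003,0],"hand": 0.55}
    - {"delta_pos": [-0.3,2,-3.5],"turn": [0.001,-0.006,-0.001],"hand": 0.55}
    - {"delta_pos": [-0.3,2.9,-5],"turn": [0.001,-0.006,-0.001],"hand": 0.55}
    - {"delta_pos": [-0.3,2.9,-5],"turn": [0.001,-0.006,-0.001],"hand": 0.55}

```text
clock: 14.55
eef_pos: [556.5, 237.9, 113.8]
eef_rot: [3.137, 0.427, 2.343]
wrist_force: [-1.5, -0.2, -3.8]
finger_gap: 59.9
```

```bash
python3 - <<'E'
from h import *
cstate()
for q in [(-67,0,43.5)]:p,R=ctgt(*q);rel(p,R)
E
```

```text
clk 14.55 cradle pos [-72.31  -1.53  48.27] roterr [-0.004   0.0009 -0.0003] Fc [ 2.45  1.19 -3.1 ] Mc [ 0.04 -0.42  0.01] gap 59.9
clk 14.55 pos [556.5 237.9 113.8] delta [-3.1  1.  -6.5] turn [-0.002  0.003 -0.001] F [-1.5 -0.2 -3.8] gap 59.9
```

Request:
carry_out:
  series:
    - {"delta_pos": [-0.8,0.2,-2],"turn": [-0.002,0.003,-0.001],"hand": 0.55}
    - {"delta_pos": [-1.6,0.5,-3.7],"turn": [-0.002,0.003,-0.001],"hand": 0.55}
    - {"delta_pos": [-2.5,0.8,-5.2],"turn": [-0.002,0.003,-0.001],"hand": 0.55}
    - {"delta_pos": [-3.1,1,-6.2],"turn": [-0.002,0.003,-0.001],"hand": 0.55}
    - {"delta_pos": [-3.1,1,-6.2],"turn": [-0.002,0.003,-0.001],"hand": 0.55}

```text
clock: 15.18
eef_pos: [553.3, 238.6, 107.2]
eef_rot: [-3.141, 0.426, 2.343]
wrist_force: [0.0, -0.9, -3.0]
finger_gap: 59.7
```

```bash
python3 - <<'E'
from h import *
cstate()
E
```

```text
clk 15.18 cradle pos [-67.06   0.22  43.41] roterr [0.0003 0.0001 0.0003] Fc [ 0.7   0.59 -3.03] Mc [-0.   -0.42  0.02] gap 59.7
```

Request:
carry_out:
  series:
    - {"delta_pos": [-0.6,0.7,-0.4],"turn": [0,0,0],"hand": 0.55}
    - {"delta_pos": [-1.3,1.3,-0.8],"turn": [0,0,0],"hand": 0.55}
    - {"delta_pos": [-1.9,2.0,-1.2],"turn": [0,0,0],"hand": 0.55}

```text
clock: 15.55
eef_pos: [551.4, 240.7, 106.1]
eef_rot: [-3.141, 0.426, 2.343]
wrist_force: [-0.6, -0.4, -3.0]
finger_gap: 59.8
```

```bash
python3 - <<'E'
from h import *
cstate()
E
```

```text
clk 15.55 cradle pos [-64.05   0.13  43.55] roterr [0.0001 0.0001 0.0002] Fc [ 1.34  0.76 -2.69] Mc [ 0.02 -0.52  0.02] gap 59.8
```

Request:
carry_out:
  series:
    - {"delta_pos": [-0.6,0.7,-0.4],"turn": [0,0,0],"hand": 0.55}
    - {"delta_pos": [-1.0,1.0,-0.7],"turn": [0,0,0],"hand": 0.55}

```text
clock: 15.8
eef_pos: [550.4, 241.7, 105.4]
eef_rot: [-3.141, 0.426, 2.343]
wrist_force: [0.4, 0.7, -3.5]
finger_gap: 59.8
```

```bash
python3 - <<'E'
from h import *
cstate()
E
```

```text
clk 15.8 cradle pos [-62.46   0.17  43.46] roterr [0.0002 0.0001 0.0002] Fc [ 1.63 -0.76 -3.14] Mc [ 0.05 -0.44  0.04] gap 59.8
```

Request:
carry_out:
  series:
    - {"delta_pos": [-0.6,0.7,-0.4],"turn": [0,0,0],"hand": 0.55}
    - {"delta_pos": [-1.0,1.0,-0.7],"turn": [0,0,0],"hand": 0.55}

```text
clock: 16.05
eef_pos: [550.2, 242.0, 105.4]
eef_rot: [3.142, 0.428, 2.343]
wrist_force: [3.7, -7.6, 1.7]
finger_gap: 59.8
```

```bash
python3 - <<'E'
from h import *
cstate()
E
```

```text
clk 16.05 cradle pos [-62.12   0.17  43.67] roterr [ 0.0001  0.0019 -0.0003] Fc [-8.03  2.66 -1.81] Mc [ 0.49  1.4  -0.07] gap 59.8
```

Request:
carry_out:
  series:
    - {"delta_pos": [0.4,-0.4,-0.1],"turn": [0,0,0],"hand": 0.55}
    - {"delta_pos": [0.6,-0.6,-0.7],"turn": [0,0,0],"hand": 0.55}
    - {"delta_pos": [0.8,-0.8,-1.3],"turn": [0,0,0],"hand": 0.55}
    - {"delta_pos": [0.9,-0.9,-1.7],"turn": [0,0,0],"hand": 0.55}

```text
clock: 16.55
eef_pos: [551.1, 241.7, 103.8]
eef_rot: [3.14, 0.427, 2.343]
wrist_force: [2.0, -4.7, 4.0]
finger_gap: 59.8
```

```bash
python3 - <<'E'
from h import *
cstate()
E
```

```text
clk 16.55 cradle pos [-62.24  -0.25  41.84] roterr [-0.0011  0.0012 -0.0004] Fc [-6.    1.87  1.62] Mc [ 0.18  0.84 -0.09] gap 59.8
```

Request:
carry_out:
  series:
    - {"delta_pos": [0,-0.3,-0.4],"turn": [0,0,0],"hand": 0.55}
    - {"delta_pos": [0,-0.5,-0.8],"turn": [0,0,0],"hand": 0.55}
    - {"delta_pos": [0,-0.5,-0.8],"turn": [0,0,0],"hand": 0.55}

```text
clock: 16.92
eef_pos: [551.1, 241.6, 103.4]
eef_rot: [3.139, 0.427, 2.342]
wrist_force: [2.9, -2.5, 5.7]
finger_gap: 60.1
```

```bash
python3 - <<'E'
from h import *
cstate()
E
```

```text
clk 16.93 cradle pos [-62.17  -0.22  41.38] roterr [-0.002   0.0012 -0.0005] Fc [-5.81 -0.35  3.58] Mc [ 0.08  0.98 -0.21] gap 60.1
```

Request:
carry_out:
  series:
    - {"delta_pos": [0.1,-0.1,-0.4],"turn": [0.001,-0.001,0],"hand": 0.55}
    - {"delta_pos": [0.1,-0.1,-0.5],"turn": [0.001,-0.001,0],"hand": 0.55}

```text
clock: 17.18
eef_pos: [551.2, 241.6, 103.2]
eef_rot: [3.138, 0.427, 2.342]
wrist_force: [-1.4, -1.2, 10.6]
finger_gap: 60.0
```

```bash
python3 snap.py s7 scene; python3 - <<'E'
from h import *
cstate()
import cv2
s=cv2.imread("pics/s7.png");cv2.imwrite("pics/s7c.png",cv2.resize(s[110:220,330:460],None,fx=6,fy=5,interpolation=cv2.INTER_CUBIC))
E
```

```text
17.18 [551.2 241.6 103.2] [3.138 0.427 2.342] j [ 0.53  0.48  1.59 -0.49  1.02  0.01] F [-1.4 -1.2 10.6] M [-1.06 -0.38 -0.4 ] gap 60.0
clk 17.23 cradle pos [-62.11  -0.28  41.25] roterr [-0.0034  0.0013 -0.0011] Fc [-4.5   2.    8.85] Mc [ 0.48  0.96 -0.25] gap 59.7
```

View pics/s7c.png

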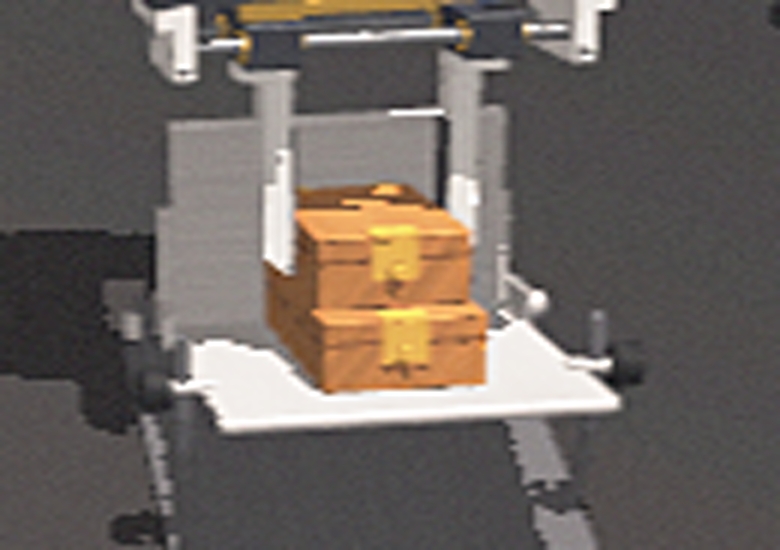

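The scene view shows case_mid flush on case_long with the clasps aligned, so I'm releasing it.

Request:
carry_out:
  series:
    - {"delta_pos": [0,0,0.3],"turn": [0,0,0],"hand": 0.7}
    - {"delta_pos": [0,0,0.3],"turn": [0,0,0],"hand": 0.9}
    - {"delta_pos": [0,0,0.3],"turn": [0,0,0],"hand": 0.95}

```text
clock: 17.6
eef_pos: [550.3, 241.2, 101.8]
eef_rot: [3.141, 0.426, 2.343]
wrist_force: [0.4, -1.3, -0.1]
finger_gap: 82.3
```

Request:
carry_out:
  series:
    - {"delta_pos": [-6,6,18],"turn": [0,0,0],"hand": 1}
    - {"delta_pos": [-15,15,46],"turn": [0,0,0],"hand": 1}
    - {"delta_pos": [-26,26,80],"turn": [0,0,0],"hand": 1}

```text
clock: 17.98
eef_pos: [523.8, 267.7, 183.8]
eef_rot: [3.14, 0.426, 2.343]
wrist_force: [-0.6, 0.3, -0.1]
finger_gap: 94.3
```

```bash
python3 snap.py w8 wrist
python3 - <<'E'
from h import *
rel(np.array([446.2,-368.9,100]),Ro.from_euler('xyz',[np.pi,0,2.69]).as_matrix())
cstate()
E
```

```text
17.98 [523.8 267.7 183.8] [3.14  0.426 2.343] j [ 0.6   0.37  1.53 -0.45  1.19 -0.01] F [-0.6  0.3 -0.1] M [0.11 0.16 0.01] gap 94.3
clk 18.02 pos [524.1 269.8 189. ] delta [ -77.9 -638.7  -89. ] turn [0.244 0.353 0.342] F [-1.3  1.5  5.6] gap 93.9
clk 18.02 cradle pos [-61.99  -0.56 135.48] roterr [-0.0078  0.0009 -0.002 ] Fc [-0.54 -0.06  5.95] Mc [ 0.01 -0.17 -0.02] gap 93.9
```

View pics/w8.png

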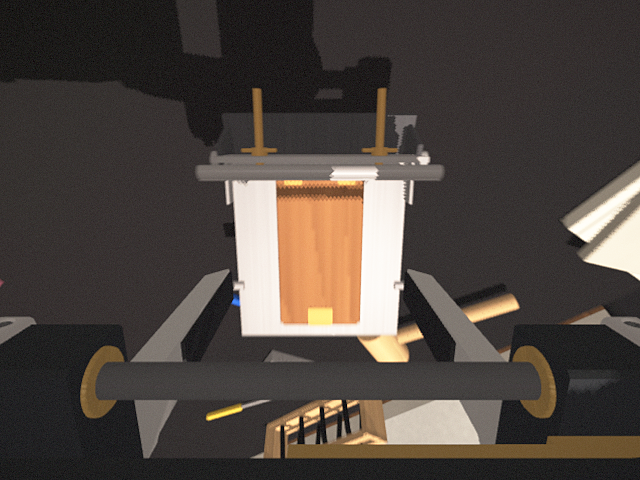

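Request:
carry_out:
  series:
    - {"delta_pos": [0,-35,15],"turn": [0,0,0],"hand": 1}
    - {"delta_pos": [-5,-90,20],"turn": [0.03,0.04,0.04],"hand": 1}
    - {"delta_pos": [-13,-150,20],"turn": [0.07,0.1,0.09],"hand": 1}
    - {"delta_pos": [-21,-210,20],"turn": [0.12,0.17,0.15],"hand": 1}
    - {"delta_pos": [-29,-270,10],"turn": [0.17,0.24,0.22],"hand": 1}
    - {"delta_pos": [-37,-330,0],"turn": [0.21,0.3,0.28],"hand": 1}
    - {"delta_pos": [-45,-390,-10],"turn": [0.244,0.353,0.342],"hand": 1}
    - {"delta_pos": [-53,-450,-25],"turn": [0.244,0.353,0.342],"hand": 1}

```text
clock: 19.02
eef_pos: [471.6, -184.9, 158.0]
eef_rot: [-3.135, 0.0, 2.693]
wrist_force: [1.1, 0.4, -0.9]
finger_gap: 94.1
```

```bash
python3 - <<'E'
from h import *
rel(np.array([446.2,-368.9,90]),Ro.from_euler('xyz',[np.pi,0,2.69]).as_matrix())
E
```

```text
clk 19.02 pos [ 471.6 -184.9  158. ] delta [ -25.4 -184.   -68. ] turn [ 0.006 -0.002 -0.003] F [ 1.1  0.4 -0.9] gap 94.1
```

Request:
carry_out:
  series:
    - {"delta_pos": [-7,-55,-17],"turn": [0.003,-0.002,-0.003],"hand": 1}
    - {"delta_pos": [-14,-110,-34],"turn": [0.003,-0.002,-0.003],"hand": 1}
    - {"delta_pos": [-21,-160,-50],"turn": [0.003,-0.002,-0.003],"hand": 1}
    - {"delta_pos": [-25,-183,-64],"turn": [0.003,-0.002,-0.003],"hand": 1}
    - {"delta_pos": [-25,-183,-68],"turn": [0.003,-0.002,-0.003],"hand": 1}
    - {"delta_pos": [-25,-183,-68],"turn": [0.003,-0.002,-0.003],"hand": 1}

```text
clock: 19.77
eef_pos: [446.9, -364.9, 89.6]
eef_rot: [-3.138, -0.0, 2.69]
wrist_force: [-0.2, -0.2, -0.5]
finger_gap: 94.1
```

```bash
python3 snap.py w9 wrist
```

```text
19.77 [ 446.9 -364.9   89.6] [-3.138 -0.     2.69 ] j [-0.75  0.48  1.56 -0.    1.1  -1.86] F [-0.2 -0.2 -0.5] M [ 0.03 -0.03 -0.01] gap 94.1
```

View pics/w9.png

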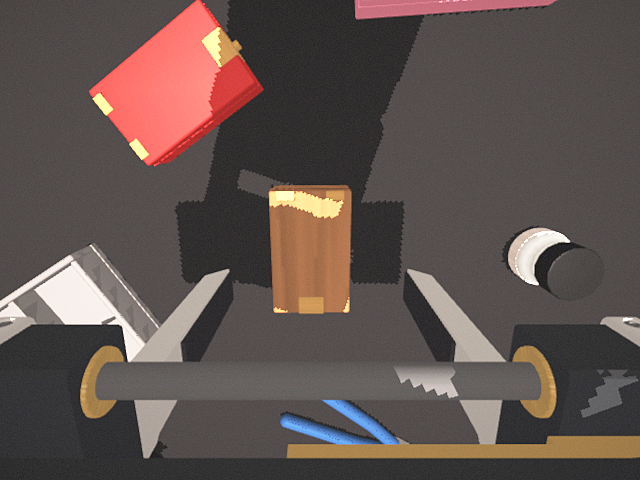

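Request:
carry_out:
  series:
    - {"delta_pos": [-1.9,-3,-20],"turn": [-0.003,0,0],"hand": 1}
    - {"delta_pos": [-1.9,-3,-40],"turn": [-0.003,0,0],"hand": 1}
    - {"delta_pos": [-1.9,-3,-40],"turn": [-0.003,0,0],"hand": 1}

```text
clock: 20.2
eef_pos: [444.7, -367.7, 48.8]
eef_rot: [-3.136, -0.0, 2.69]
wrist_force: [0.1, 0.7, -0.3]
finger_gap: 94.3
```

```bash
python3 snap.py w10 wrist
```

```text
20.2 [ 444.7 -367.7   48.8] [-3.136 -0.     2.69 ] j [-0.75  0.53  1.59 -0.01  1.02 -1.87] F [ 0.1  0.7 -0.3] M [-0.03 -0.02 -0.02] gap 94.3
```

View pics/w10.png

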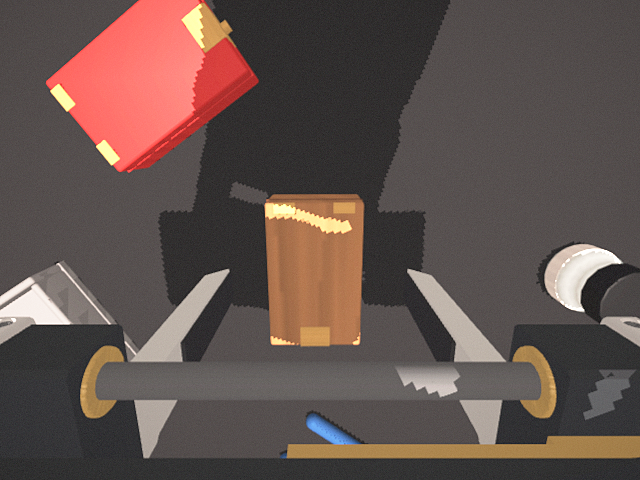

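Request:
carry_out:
  series:
    - {"delta_pos": [-0.9,-1.8,-20],"turn": [0.005,-0.002,0],"hand": 1}
    - {"delta_pos": [-0.9,-1.8,-38],"turn": [0.005,-0.002,0],"hand": 1}
    - {"delta_pos": [-0.9,-1.8,-42.5],"turn": [0.005,-0.002,0],"hand": 1}
    - {"delta_pos": [-0.9,-1.8,-42.5],"turn": [0.005,-0.002,0],"hand": 0.5}
    - {"delta_pos": [-0.9,-1.8,-42.5],"turn": [0.005,-0.002,0],"hand": 0.5}
    - {"delta_pos": [-0.9,-1.8,-42.5],"turn": [0.005,-0.002,0],"hand": 0.5}
    - {"delta_pos": [-0.9,-1.8,-42.5],"turn": [0.005,-0.002,0],"hand": 0.5}
    - {"delta_pos": [-0.9,-1.8,-42.5],"turn": [0.005,-0.002,0],"hand": 0.5}
  squeeze: 30

```text
clock: 21.25
eef_pos: [443.9, -370.6, 6.8]
eef_rot: [-3.141, 0.001, 2.689]
wrist_force: [-0.2, 1.7, 3.3]
finger_gap: 56.0
```

```bash
python3 - <<'E'
from h import *
p,R=ctgt(-80,0,135);rel(p,R);print(read_state()["eef_rot"])
E
```

```text
clk 21.25 pos [ 443.9 -370.6    6.8] delta [ 91.4 628.1 189.2] turn [-0.249 -0.347 -0.34 ] F [-0.2  1.7  3.3] gap 56.0
[-3.14068907e+00  1.00857891e-03  2.68876646e+00]
```

Request:
carry_out:
  series:
    - {"delta_pos": [0,0,10],"turn": [0,0,0],"hand": 0.5}
    - {"delta_pos": [0,0,50],"turn": [0,0,0],"hand": 0.5}
    - {"delta_pos": [0,0,105],"turn": [0,0,0],"hand": 0.5}
    - {"delta_pos": [3,20,160],"turn": [-0.02,-0.03,-0.02],"hand": 0.5}
    - {"delta_pos": [9,60,205],"turn": [-0.05,-0.07,-0.06],"hand": 0.5}
    - {"delta_pos": [17,115,232],"turn": [-0.09,-0.12,-0.11],"hand": 0.5}
    - {"delta_pos": [26,175,232],"turn": [-0.13,-0.17,-0.16],"hand": 0.5}
    - {"delta_pos": [35,235,232],"turn": [-0.17,-0.23,-0.22],"hand": 0.5}

```text
clock: 22.25
eef_pos: [478.4, -134.0, 239.4]
eef_rot: [-3.121, 0.289, 2.467]
wrist_force: [1.8, 0.0, -2.5]
finger_gap: 55.4
```

```bash
python3 - <<'E'
from h import *
p,R=ctgt(-80,0,135);rel(p,R)
E
```

```text
clk 22.25 pos [ 478.4 -134.   239.4] delta [ 56.9 391.4 -43.5] turn [-0.078 -0.115 -0.117] F [ 1.8  0.  -2.5] gap 55.4
```

Request:
carry_out:
  series:
    - {"delta_pos": [9,60,0],"turn": [-0.015,-0.02,-0.02],"hand": 0.5}
    - {"delta_pos": [18,120,0],"turn": [-0.03,-0.04,-0.04],"hand": 0.5}
    - {"delta_pos": [27,180,0],"turn": [-0.045,-0.07,-0.07],"hand": 0.5}
    - {"delta_pos": [35,240,0],"turn": [-0.06,-0.09,-0.09],"hand": 0.5}
    - {"delta_pos": [44,300,0],"turn": [-0.078,-0.115,-0.117],"hand": 0.5}
    - {"delta_pos": [52,355,0],"turn": [-0.078,-0.115,-0.117],"hand": 0.5}
    - {"delta_pos": [57,388,-15],"turn": [-0.078,-0.115,-0.117],"hand": 0.5}
    - {"delta_pos": [57,391,-35],"turn": [-0.078,-0.115,-0.117],"hand": 0.5}

```text
clock: 23.25
eef_pos: [535.5, 257.2, 203.0]
eef_rot: [-3.14, 0.423, 2.348]
wrist_force: [0.8, 0.3, -2.8]
finger_gap: 55.7
```

```bash
python3 - <<'E'
from h import *
cstate()
p,R=ctgt(-66,0,88);rel(p,R)
E
```

```text
clk 23.25 cradle pos [-8.3190e+01  4.0000e-02  1.4126e+02] roterr [-0.0003 -0.0034  0.0044] Fc [ 0.83 -0.72 -2.67] Mc [ 0.08 -0.37 -0.06] gap 55.7
clk 23.25 pos [535.5 257.2 203. ] delta [  4.5  -4.5 -55.6] turn [-0.001 -0.003 -0.004] F [ 0.8  0.3 -2.8] gap 55.7
```

Request:
carry_out:
  series:
    - {"delta_pos": [2,-2,-18],"turn": [-0.001,-0.003,-0.003],"hand": 0.5}
    - {"delta_pos": [3,-3,-36],"turn": [-0.001,-0.003,-0.003],"hand": 0.5}
    - {"delta_pos": [4,-4,-50],"turn": [-0.001,-0.003,-0.003],"hand": 0.5}
    - {"delta_pos": [4.5,-4.5,-55],"turn": [-0.001,-0.003,-0.003],"hand": 0.5}
    - {"delta_pos": [4.5,-4.5,-55],"turn": [-0.001,-0.003,-0.003],"hand": 0.5}

```text
clock: 23.88
eef_pos: [540.3, 250.7, 148.6]
eef_rot: [-3.141, 0.426, 2.342]
wrist_force: [0.0, -0.1, -2.4]
finger_gap: 55.8
```

```bash
python3 snap.py w11 wrist; python3 - <<'E'
from h import *
cstate()
p,R=ctgt(-60,0,80);rel(p,R)
E
```

```text
23.88 [540.3 250.7 148.6] [-3.141  0.426  2.342] j [ 0.56  0.42  1.56 -0.47  1.12 -0.02] F [ 0.  -0.1 -2.4] M [ 0.2   0.26 -0.09] gap 55.8
clk 23.93 cradle pos [-68.19   0.96  88.8 ] roterr [ 0.0002 -0.0002 -0.001 ] Fc [ 0.71 -0.11 -2.61] Mc [ 0.01 -0.33  0.01] gap 55.9
clk 23.93 pos [540.4 250.8 149. ] delta [ -2.    3.4 -11.4] turn [-0.     0.     0.001] F [ 0.4 -0.2 -2.7] gap 55.9
```

View pics/w11.png

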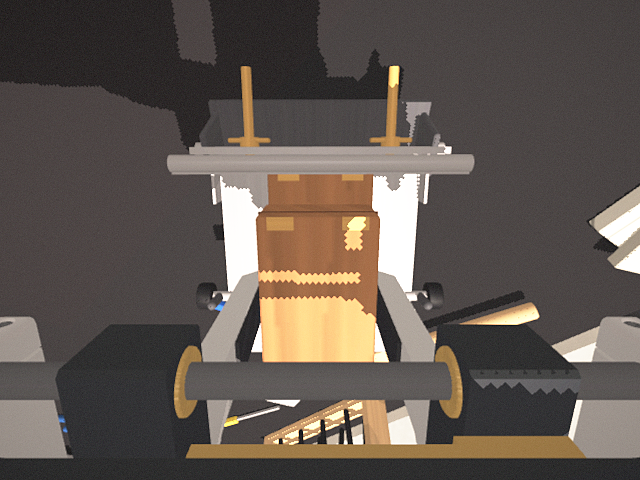

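Request:
carry_out:
  series:
    - {"delta_pos": [-0.5,0.9,-4],"turn": [0,0,0.001],"hand": 0.5}
    - {"delta_pos": [-1,1.8,-7],"turn": [0,0,0.001],"hand": 0.5}
    - {"delta_pos": [-1.5,2.7,-9.5],"turn": [0,0,0.001],"hand": 0.5}
    - {"delta_pos": [-1.8,3.3,-11],"turn": [0,0,0.001],"hand": 0.5}
    - {"delta_pos": [-1.8,3.3,-11],"turn": [0,0,0.001],"hand": 0.5}

```text
clock: 24.55
eef_pos: [538.4, 254.2, 137.5]
eef_rot: [-3.141, 0.426, 2.344]
wrist_force: [-0.5, -0.0, -1.9]
finger_gap: 56.0
```

```bash
python3 - <<'E'
from h import *
cstate()
p,R=ctgt(-56,0,78);rel(p,R)
E
```

```text
clk 24.55 cradle pos [-59.88   0.09  79.84] roterr [ 0.0003 -0.0004  0.0005] Fc [ 1.11  0.41 -1.58] Mc [ 0.03 -0.34 -0.02] gap 56.0
clk 24.55 pos [538.4 254.2 137.5] delta [-1.9  2.  -3.3] turn [ 0.    -0.001 -0.   ] F [-0.5 -0.  -1.9] gap 56.0
```

Request:
carry_out:
  series:
    - {"delta_pos": [-0.6,0.7,-1.1],"turn": [0,0,0],"hand": 0.5}
    - {"delta_pos": [-1.3,1.4,-2.2],"turn": [0,0,0],"hand": 0.5}
    - {"delta_pos": [-1.9,2.0,-3.3],"turn": [0,0,0],"hand": 0.5}
    - {"delta_pos": [-2.5,2.7,-3.7],"turn": [0,0,0],"hand": 0.5}

```text
clock: 25.05
eef_pos: [535.8, 256.9, 133.7]
eef_rot: [-3.141, 0.426, 2.343]
wrist_force: [-0.6, 0.1, -2.4]
finger_gap: 55.6
```

```bash
python3 - <<'E'
from h import *
cstate()
E
```

```text
clk 25.05 cradle pos [-5.500e+01  3.000e-02  7.799e+01] roterr [ 0.0004 -0.0004  0.0004] Fc [ 1.44  0.38 -1.93] Mc [ 0.03 -0.34  0.01] gap 55.6
```

Contact is expected somewhere near x_c ≈ -49 to -53, so I'm creeping in.

Request:
carry_out:
  series:
    - {"delta_pos": [-0.6,0.7,-0.4],"turn": [0,0,0],"hand": 0.5}
    - {"delta_pos": [-1.2,1.2,-0.8],"turn": [0,0,0],"hand": 0.5}

```text
clock: 25.3
eef_pos: [534.7, 258.1, 133.0]
eef_rot: [-3.141, 0.426, 2.343]
wrist_force: [0.2, 0.3, -1.9]
finger_gap: 55.9
```

```bash
python3 - <<'E'
from h import *
cstate()
E
```

```text
clk 25.3 cradle pos [-5.315e+01  1.000e-02  7.805e+01] roterr [ 0.0002 -0.0004  0.0004] Fc [ 0.79 -0.36 -1.72] Mc [ 0.01 -0.37  0.  ] gap 55.9
```

Request:
carry_out:
  series:
    - {"delta_pos": [-0.6,0.7,-0.4],"turn": [0,0,0],"hand": 0.5}
    - {"delta_pos": [-1.0,1.0,-0.7],"turn": [0,0,0],"hand": 0.5}

```text
clock: 25.55
eef_pos: [533.7, 259.1, 132.3]
eef_rot: [-3.141, 0.426, 2.343]
wrist_force: [0.1, -0.1, -2.9]
finger_gap: 55.9
```

```bash
python3 - <<'E'
from h import *
cstate()
E
```

```text
clk 25.55 cradle pos [-5.158e+01  5.000e-02  7.795e+01] roterr [ 0.0003 -0.0004  0.0004] Fc [ 1.11  0.01 -2.66] Mc [-0.02 -0.36 -0.03] gap 55.9
```

Request:
carry_out:
  series:
    - {"delta_pos": [-0.6,0.7,-0.4],"turn": [0,0,0],"hand": 0.5}
    - {"delta_pos": [-1.0,1.0,-0.7],"turn": [0,0,0],"hand": 0.5}

```text
clock: 25.8
eef_pos: [533.2, 259.6, 132.1]
eef_rot: [-3.141, 0.427, 2.343]
wrist_force: [3.5, -5.2, 1.6]
finger_gap: 55.8
```

```bash
python3 - <<'E'
from h import *
cstate()
E
```

```text
clk 25.8 cradle pos [-5.085e+01  2.000e-02  7.809e+01] roterr [0.0001 0.0009 0.    ] Fc [-6.27  1.14 -1.11] Mc [ 0.31  1.17 -0.08] gap 55.8
```

Request:
carry_out:
  series:
    - {"delta_pos": [0.3,-0.3,-0.3],"turn": [0,0,0],"hand": 0.5}
    - {"delta_pos": [0.5,-0.5,-0.9],"turn": [0,0,0],"hand": 0.5}
    - {"delta_pos": [0.7,-0.7,-1.5],"turn": [0,0,0],"hand": 0.5}
    - {"delta_pos": [0.8,-0.8,-1.8],"turn": [0,0,0],"hand": 0.5}

```text
clock: 26.3
eef_pos: [534.0, 259.2, 130.4]
eef_rot: [3.141, 0.426, 2.343]
wrist_force: [3.3, -5.0, 5.2]
finger_gap: 55.9
```

```bash
python3 - <<'E'
from h import *
cstate()
E
```

```text
clk 26.3 cradle pos [-50.9   -0.27  76.16] roterr [-0.0007  0.0004 -0.0001] Fc [-7.47  1.11  2.31] Mc [ 0.02  1.02 -0.06] gap 55.9
```

Request:
carry_out:
  series:
    - {"delta_pos": [0.1,-0.3,-0.5],"turn": [0,0,0],"hand": 0.5}
    - {"delta_pos": [0.2,-0.5,-0.9],"turn": [0,0,0],"hand": 0.5}
    - {"delta_pos": [0.2,-0.5,-0.9],"turn": [0,0,0],"hand": 0.5}

```text
clock: 26.68
eef_pos: [534.0, 259.2, 130.1]
eef_rot: [3.14, 0.426, 2.343]
wrist_force: [-1.5, -1.6, 10.0]
finger_gap: 55.6
```

```bash
python3 snap.py s12 scene;python3 - <<'E'
from h import *
cstate()
s=cv2.imread("pics/s12.png");cv2.imwrite("pics/s12c.png",cv2.resize(s[100:220,330:460],None,fx=6,fy=5,interpolation=cv2.INTER_CUBIC))
E
```

```text
26.68 [534.  259.2 130.1] [3.14  0.426 2.343] j [ 0.58  0.44  1.58 -0.48  1.09  0.02] F [-1.5 -1.6 10. ] M [-0.93 -0.35 -0.35] gap 55.6
clk 26.73 cradle pos [-50.79  -0.26  75.82] roterr [-0.0013  0.0003 -0.0001] Fc [-3.73  2.07  9.62] Mc [ 0.55  0.93 -0.14] gap 55.7
```

View pics/s12c.png

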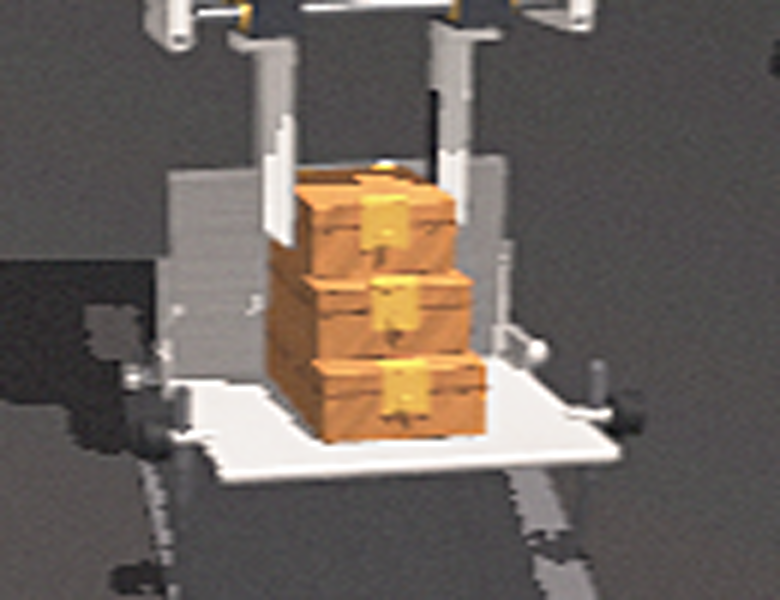

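Request:
carry_out:
  series:
    - {"delta_pos": [0,0,0.3],"turn": [0,0,0],"hand": 0.65}
    - {"delta_pos": [0,0,0.3],"turn": [0,0,0],"hand": 0.85}
    - {"delta_pos": [0,0,0.3],"turn": [0,0,0],"hand": 0.95}

```text
clock: 27.1
eef_pos: [533.5, 258.8, 128.9]
eef_rot: [-3.141, 0.425, 2.344]
wrist_force: [0.5, -0.5, 0.2]
finger_gap: 77.6
```

Request:
carry_out:
  series:
    - {"delta_pos": [-6,6,18],"turn": [0,0,0],"hand": 1}
    - {"delta_pos": [-15,15,46],"turn": [0,0,0],"hand": 1}
    - {"delta_pos": [-26,26,80],"turn": [0,0,0],"hand": 1}
    - {"delta_pos": [-10,0,95],"turn": [0,0,0],"hand": 1}
    - {"delta_pos": [20,-35,105],"turn": [0,0,0],"hand": 1}
    - {"delta_pos": [50,-70,110],"turn": [0,0,0],"hand": 1}
    - {"delta_pos": [80,-100,110],"turn": [0,0,0],"hand": 1}
    - {"delta_pos": [80,-100,110],"turn": [0,0,0],"hand": 1}

```text
clock: 28.1
eef_pos: [614.7, 156.6, 238.7]
eef_rot: [-3.141, 0.425, 2.341]
wrist_force: [-0.2, 0.6, -0.2]
finger_gap: 94.1
```

```bash
python3 snap.py w13 wrist
python3 snap.py s13 scene; python3 snap.py t13 top; python3 - <<'E'
from h import *
cstate()
for n,a,b in (("s13",slice(120,220),slice(330,460)),("t13",slice(180,300),slice(160,300))):
    s=cv2.imread(f"pics/{n}.png");cv2.imwrite(f"pics/{n}c.png",cv2.resize(s[a,b],None,fx=5,fy=5,interpolation=cv2.INTER_CUBIC))
E
```

```text
28.1 [614.7 156.6 238.7] [-3.141  0.425  2.341] j [ 0.35  0.38  1.4  -0.41  1.22 -0.3 ] F [-0.2  0.6 -0.2] M [0.09 0.14 0.03] gap 94.1
28.15 [613.9 157.9 238.7] [-3.14   0.425  2.342] j [ 0.36  0.38  1.4  -0.41  1.22 -0.3 ] F [ 0.1 -0.2 -0.2] M [0.09 0.18 0.04] gap 93.9
28.2 [613.5 158.7 238.8] [-3.141  0.425  2.343] j [ 0.36  0.38  1.4  -0.41  1.22 -0.3 ] F [ 0.6  0.1 -0.2] M [ 0.09  0.14 -0.01] gap 93.8
clk 28.25 cradle pos [-211.37   12.65  122.62] roterr [ 0.0004 -0.0008  0.0008] Fc [ 1.04  0.12 -0.05] Mc [ 0.02 -0.2   0.03] gap 93.7
```

View pics/w13.png

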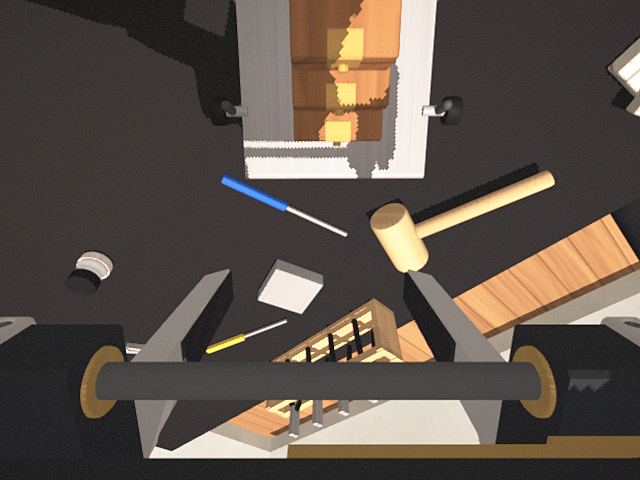

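View pics/s13c.png

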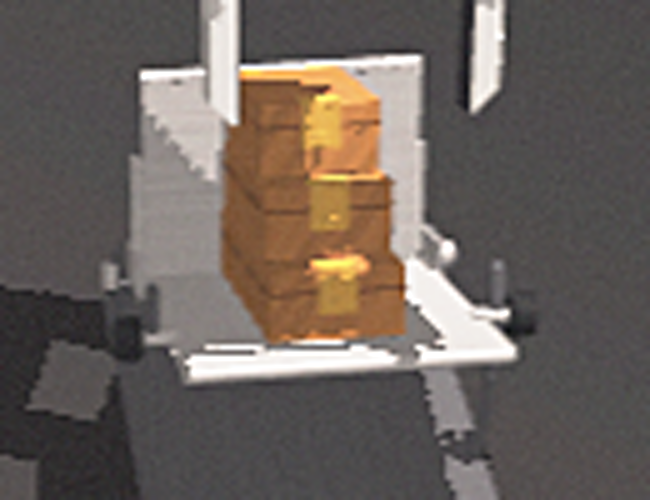

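View pics/t13.png

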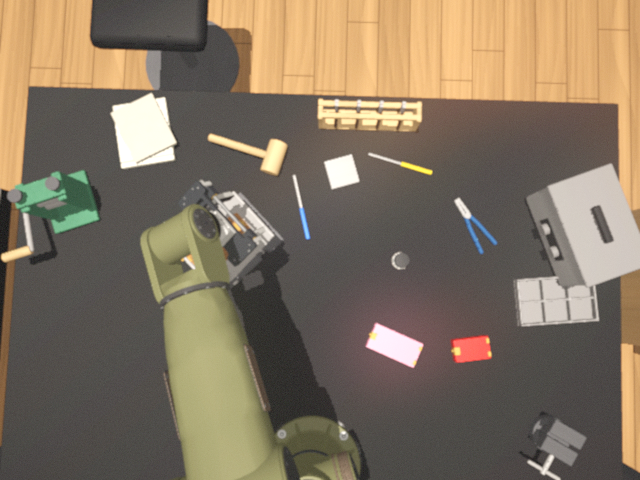

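```bash
python3 - <<'E'
from h import *
p,R=ctgt(-96,0,150);rel(p,R)
E
```

```text
clk 28.25 pos [613.3 159.3 239. ] delta [-72.1  92.2 -22.7] turn [-0.    -0.001 -0.001] F [-0.7  0.6 -0.5] gap 93.7
```

Request:
carry_out:
  series:
    - {"delta_pos": [-20,25,0],"turn": [0,0,0],"hand": 1}
    - {"delta_pos": [-40,50,0],"turn": [0,0,0],"hand": 1}
    - {"delta_pos": [-60,76,-5],"turn": [0,0,0],"hand": 1}
    - {"delta_pos": [-72,92,-20],"turn": [0,0,0],"hand": 1}
    - {"delta_pos": [-72,92,-22],"turn": [0,0,0],"hand": 1}

```text
clock: 28.88
eef_pos: [540.4, 252.3, 216.6]
eef_rot: [-3.14, 0.425, 2.347]
wrist_force: [0.6, -0.4, 0.3]
finger_gap: 94.0
```

```bash
python3 snap.py w14 wrist; python3 - <<'E'
from h import *
s=cv2.imread("pics/w14.png");cv2.imwrite("pics/w14c.png",cv2.resize(s[60:260,200:440],None,fx=3.3,fy=3,interpolation=cv2.INTER_CUBIC))
cstate()
E
```

```text
28.88 [540.4 252.3 216.6] [-3.14   0.425  2.347] j [ 0.56  0.35  1.48 -0.44  1.24 -0.09] F [ 0.6 -0.4  0.3] M [ 0.13  0.1  -0.04] gap 94.0
clk 28.93 cradle pos [-9.6280e+01  4.0000e-02  1.5062e+02] roterr [ 0.0002 -0.0005  0.0026] Fc [-0.56 -0.53 -0.21] Mc [-0.02 -0.19  0.01] gap 93.8
```

View pics/w14c.png

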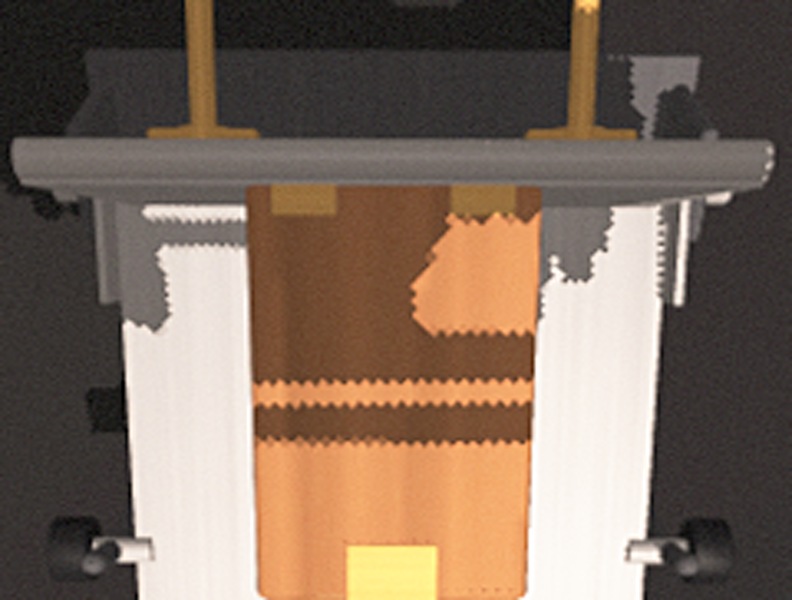

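```bash
python3 - <<'E'
from h import *
import pickle
c=pickle.load(open("w13.pkl","rb"));T=rackT(P);s=cv2.imread("pics/w13.png")
f=4;o=(270,0);im=cv2.resize(s[0:150,270:450],None,fx=f,fy=f,interpolation=cv2.INTER_CUBIC)
for d in (6,8,10):
  for i,(L,W) in enumerate([(130,64),(110,60),(90,56)]):
    X=np.array([[-d-L,W/2,1+34*(i+1)],[-d-L,-W/2,1+34*(i+1)],[-d-L,W/2,1+34*i]]);q=proj(c,X@T[:3,:3].T+T[:3,3])
    print(d,L,np.round(q,1).tolist())
    if d==8:
      for p in q: cv2.circle(im,tuple(int(v) for v in ((p-o)+.5)*f),4,(255,0,0),1)
cv2.imwrite("pics/w13c.png",im)
E
```

```text
6 130 [[292.4, 138.6], [380.7, 138.3], [295.4, 138.9]]
6 110 [[291.0, 104.4], [388.3, 104.1], [294.6, 109.3]]
6 90 [[289.0, 55.7], [399.2, 55.3], [293.6, 69.1]]
8 130 [[292.5, 141.4], [380.6, 141.2], [295.4, 141.4]]
8 110 [[291.1, 107.9], [388.2, 107.6], [294.7, 112.3]]
8 90 [[289.1, 60.0], [399.0, 59.7], [293.7, 72.7]]
10 130 [[292.5, 144.3], [380.4, 144.0], [295.5, 144.0]]
10 110 [[291.2, 111.3], [388.0, 111.0], [294.7, 115.3]]
10 90 [[289.2, 64.3], [398.8, 63.9], [293.7, 76.3]]
```

View pics/w13c.png

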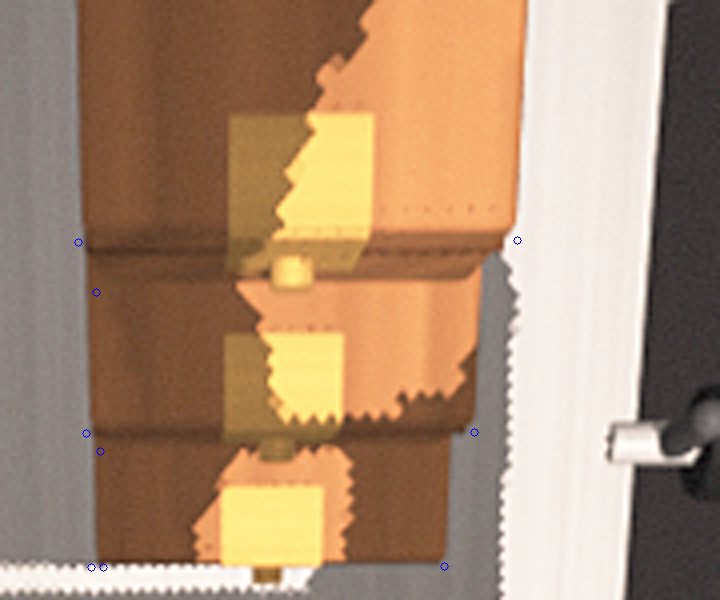

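The overlay shows all three clasp ends matching the same stop position (d≈8 mm) to within about 0.5 mm. The stack is square and centred. I'll back off and hand in.

Request:
carry_out:
  series:
    - {"delta_pos": [0,0,30],"turn": [0,0,0],"hand": 1}
    - {"delta_pos": [-10,-10,80],"turn": [0,0,0],"hand": 1}
    - {"delta_pos": [-10,-10,80],"turn": [0,0,0],"hand": 1}
    - {"delta_pos": [-10,-10,80],"turn": [0,0,0],"hand": 1}
    - {"delta_pos": [-10,-10,80],"turn": [0,0,0],"hand": 1}

```text
clock: 29.55
eef_pos: [531.7, 240.5, 296.1]
eef_rot: [-3.139, 0.425, 2.344]
wrist_force: [0.6, 0.2, -0.5]
finger_gap: 94.1
```

```bash
python3 snap.py s15 scene; python3 -c "
from cell import sign_off
print(sign_off())"
```

```text
29.55 [531.7 240.5 296.1] [-3.139  0.425  2.344] j [ 0.55  0.27  1.4  -0.42  1.39 -0.16] F [ 0.6  0.2 -0.5] M [0.1  0.18 0.01] gap 94.1
the job is handed in; nothing more can be done
None
```

View pics/s15.png

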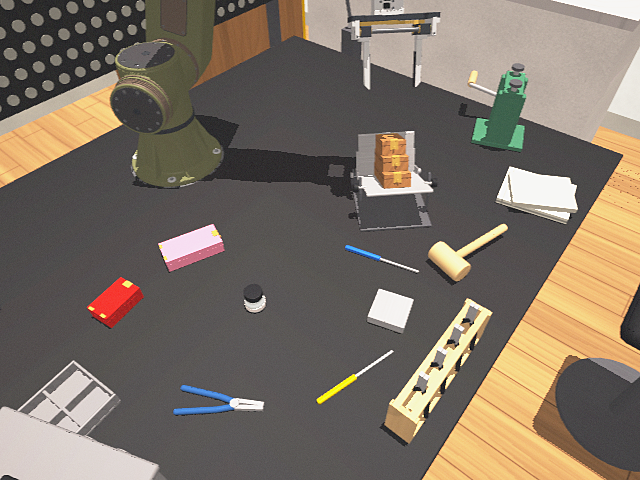

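The three cases are stacked on the rack, longest at the bottom and shortest on top, with the clasps facing out of the open front. I handed the job in at 29.6 s. Each case went back until I felt the backstop (6–10 N), was lowered until it was seated, and then released.

**Final checks:**
- **Backstop contact:** the wrist view shows no gap between the top case and the stop. The front edges of all three cases fit one stop position, about 8 mm in front of the origin, to within roughly 0.5 mm. The backs of the lower two cases are hidden from view, so for them I relied on the contact force and that fit.
- **Square and centred:** the top case measured within about 0.5 mm of centre. The lower two looked centred and square after they were released.
- **Everything else:** the jar, files, mallet, steel block, snips and the pink and red look-alikes appear where they started. In the images the rack angle looks unchanged, and the robot is clear of everything.

**Disagreement:** my first camera-only estimates of the stop distance ran from about -1 to 7 mm. Touch put it near 8 mm, and I used the touch result.

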